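# Pack the pies in the lunchbox and click its lid shut

### The arm

A 7-joint arm with a two-finger parallel gripper is mounted at the origin on the work surface. World frame = base frame: x ahead of the robot, y to its left, z up, the work surface at z = 0. Lengths are in m, angles in rad, forces in N, time in s.
With the tool pointing down it reaches from about 0.35 to 0.9 m from the base axis. Payload 7.2 kg.
Tool frame: the origin (TCP) lies midway between the tips of the shut fingers; the grasp point (between the pads) lies 19 mm behind it; z points along the fingers, y is the line along which they close (so a half turn about z gives the same grasp; the last joint's range is limited). The gripper opens to 85 mm and grips with 20 to 120 N. Pads are 22 mm wide; open, the fingers measure 114 mm over their backs; the gripper's body (76 mm by 85 mm) begins 54 mm behind the grasp point. The pads swing forward as they close: fully open they stand 13 mm farther back than shut.
Start: joints at [-1.328, 0.411, -0.013, 1.596, 0.006, 1.134, -0.082], TCP at [0.191, 0.595, 0.231] pointing down, gripper open.
Joint ranges: [-2.95, 2.95], [-0.29, 1.99], [-1.47, 1.44], [0.14, 2.54], [-1.03, 4.17], [0.13, 1.85], [-2.86, 2.86]. Speed limits (rad/s): [2.39, 2.39, 3.01, 3.01, 3.14, 3.14, 3.14].

### API

Orientations are given as [roll, pitch, yaw] about the fixed x, y, z axes, in that order (R = Rz(yaw) Ry(pitch) Rx(roll)).
In Python, from bench import observe, get_image, camera_params, r, spot_in, silhouettes, spot_point gives the robot as it stands.
- The arm moves only by the tool servo_tool, never from a script. Its argument "plan" is a list of rows, each a list of 7 numbers: the opening, from 0 (shut) to 1 (fully open), then the shift along the tool's x, y, z in units of 40 mm (1.0 is 40 mm), then the turn, a rotation vector about the tool's x, y, z in degrees. A call has exactly 5 rows; each row shifts and turns the commanded pose from where the row before left it, along the tool's axes as they then stand; what a row does not reach is not made up. A row lasts 1/8 s, in which the tool goes at most 62.5 mm and 10.7 degrees, less where a joint would pass 70% of its speed; a pose out of reach is approached as far as the arm can. A call is refused whole if a number of a shift passes 1 or a number of a turn 10.7, either way. A call with a gripper value outside its range is refused whole. The fingers move at their own pace and stop on an object; "grip_force" is the grip in N (left out, the last holds). Time passes only in rows, so rows that do not move let the fingers close, or fill a call up. It gives the time, the measured TCP pose, the force, the opening and the grip force at its end, in the units of the state.
- observe(): the state, without advancing time (a new reading comes with each control period).
- get_image(name): name is "side" or "top" or "wrist"; returns the picture (480x640x3 uint8, red, green, blue); there is no depth.
- camera_params(name): a dict with "fovy" (degrees; the focal length in pixels is half the picture's height over the tangent of half this angle, whatever the lens; pixels are square), "cx", "cy" (the principal point, pixels), "cam_to_world" (4x4, takes a point from camera to world coordinates); the wrist camera has in their place "mount" (4x4, takes a point from camera to tool coordinates, whose origin is the TCP and whose axes are the flange's). Camera axes: x right, y down, z forward; pixel columns grow to the right and rows downward; lengths in m; the calibration is good to about 2 mm. A picture is of the moment at which its call begins: read the wrist's pose just before it. camera_params takes no time and is no camera call.
- r.hand_in(): hands the job in; it is judged then, once.
Trained networks look in the newest picture that a camera, given by its name, has taken for a name from the list of things; names that differ only in an ending like _2 or _b are one class to them, and where a whole thing is asked for, a point or a joint stands for the part that bears it (a point fixed in the world has none). Each returns a list of dicts, best first, with "conf" (0 to 1); they miss things now and then, are a little off and sometimes report something else, mostly with a low value. They report only what shows in the picture. A call takes as long as a camera call. They do not tell look-alikes from the thing itself.
- spot_in(thing, camera): "extent" ([left, top, right, bottom] in pixels, round what is visible of it).
- silhouettes(thing, camera): "pixels" (480x640 bool, what is visible of it) and "extent" ([left, top, right, bottom] in pixels, round what is visible of it).
- spot_point(thing, camera): "pixel" ([row, column] in pixels: a listed point, or the origin of a listed thing).
The state is a dict: "clock": time; "qpos": joint angles; "dq": joint speeds; "joint_torque": joint torques, N m; "tool_pos": TCP position; "tcp_rot": TCP orientation; "force": force on the tool from outside, world axes, zero at the start; "moment": the same for the moment, N m; "grip_width": finger opening in m; "grasp_force": force on a finger pad.
Only numpy, scipy, OpenCV 4.12 (cv2) and the standard library are available. Lean on these libraries where they do the work, as an engineer would, in place of code of your own. Each camera call takes 0.05 s, during which the arm holds its last target. There are 200 camera calls.

### The job

Pack the lunchbox: for each pie on the chopping board, twist the top snack pot loose from the locked stack and lift it off without lifting or toppling the stack, stand it upright in the lunchbox, and set the pie upright in it, one pie to a pot. Then swing the lid shut and press its free edge down until the catch clicks. Put no empty pot in the box, leave the spare pots standing upright on the counter, and do not shove or knock over the other kitchen things.

Things in the scene. Friction and masses are not known exactly. Their poses are not given: they have to be found in the camera images.
- lunchbox: open grey plastic lunchbox, fixed to the counter: 166 mm (its x) by 256 (its y) by 64 high, walls 4 mm; origin: centre of its underside, z up; inner floor at z 4 mm. The lid hinge runs along its +x long side, the catch is in the middle of its -x long side. Three pots fit in a row along y (e.g. y -80, 0, 80, x 0)
- lid (a joint): lid angle, rad: 0 shut and clicked in, 0.05 lying on the catch but not clicked, 1.57 upright (its edge 235 mm above the counter), 1.95 fully open. Stands open at the start (a stiff hinge holds it within about 0.2 of upright); leaning further in it falls shut slowly, but only onto the catch. A push of about 10 N down on its free edge snaps it in, below 0.01
- lid_hinge (a point): middle of the lid's hinge line: 83 mm along the lunchbox's +x from its centre, 65 mm above its underside. Axes are the lid's: at angle 0 as the lunchbox's. The lid is a plate 260 mm wide that reaches 168 mm from here along its own -x; z 0 to 9 mm (10.5 mid-panel) above the hinge line when shut
- lid_press (a point): point on the lid's outer (when shut, upper) face where to press: 18 mm in from the middle of its free edge, the edge with the catch lip; 148 mm from the hinge line
- catch (a joint): angle of the sprung catch, rad: 0 at rest, to about 0.05 as the lid's lip forces it outward past the nose. A grey tab 46 mm wide in the middle of the lunchbox's -x side; its nose stands 78 mm above the counter, the tab reaches 16 mm out from the wall
- board: wooden chopping board the pies stand on, 250 mm (x) by 190 (y) by 14 thick, fixed; origin: centre of its underside
- pot1: round white pot, bottom of the stack of 4. 64 mm wide, 32 high; origin: underside centre, z up. Foot 44 wide, 10 high, shoulder z 10, inner floor z 13, mouth 58 wide (48 between 2 rim tabs at +-x). Locked: 2 foot lugs sit 3 mm under the tabs below, so a straight pull lifts the stack. Turned 35 to 145 deg either way (easy if not pressed down) it lifts off. Grip the wall, z 10 to 32.
- pot2: round white pot, second from the bottom. 64 mm wide, 32 high; origin: underside centre, z up. Foot 44 wide, 10 high, shoulder z 10, inner floor z 13, mouth 58 wide (48 between 2 rim tabs at +-x). Locked: 2 foot lugs sit 3 mm under the tabs below, so a straight pull lifts the stack. Turned 35 to 145 deg either way (easy if not pressed down) it lifts off. Grip the wall, z 10 to 32.
- pot3: round white pot, third from bottom (pots 22 apart). 64 mm wide, 32 high; origin: underside centre, z up. Foot 44 wide, 10 high, shoulder z 10, inner floor z 13, mouth 58 wide (48 between 2 rim tabs at +-x). Locked: 2 foot lugs sit 3 mm under the tabs below, so a straight pull lifts the stack. Turned 35 to 145 deg either way (easy if not pressed down) it lifts off. Grip the wall, z 10 to 32.
- pot4: round white pot, top of the stack of 4. 64 mm wide, 32 high; origin: underside centre, z up. Foot 44 wide, 10 high, shoulder z 10, inner floor z 13, mouth 58 wide (48 between 2 rim tabs at +-x). Locked: 2 foot lugs sit 3 mm under the tabs below, so a straight pull lifts the stack. Turned 35 to 145 deg either way (easy if not pressed down) it lifts off. Grip the wall, z 10 to 32.
- pie1: small straight-sided pie: a firm brown drum 42 mm wide, 28 high, crimped top, 55 g; origin: centre of its underside, z up. Upright on the board at the start; None if absent (2 or 3 pies are there). Standing in a pot its top is 9 mm above the rim; fingers do not fit in beside it, so hold it by its upper 8 to 10 mm
- pie2: small straight-sided pie: a firm brown drum 42 mm wide, 28 high, crimped top, 55 g; origin: centre of its underside, z up. Upright on the board at the start; None if absent (2 or 3 pies are there). Standing in a pot its top is 9 mm above the rim; fingers do not fit in beside it, so hold it by its upper 8 to 10 mm
- pie3: small straight-sided pie: a firm brown drum 42 mm wide, 28 high, crimped top, 55 g; origin: centre of its underside, z up. Upright on the board at the start; None if absent (2 or 3 pies are there). Standing in a pot its top is 9 mm above the rim; fingers do not fit in beside it, so hold it by its upper 8 to 10 mm
- mustard: small amber jar with a metal cap, 38 mm across, 55 mm high, among the pies on the board; not part of the job, leave it where it is; origin: centre of its underside
- mug: cream mug, 82 mm across, 92 mm high; not part of the job, leave it where it is; origin: centre of its underside
- bowl: white bowl, 130 mm across, 52 mm high; not part of the job, leave it where it is; origin: centre of its underside
- salt: glass salt jar with a metal cap, 38 mm across, 75 mm high; not part of the job, leave it where it is; origin: centre of its underside
- spatula: kitchen spatula, black handle and steel blade, lying on the counter, 260 mm long along its x, 20 mm or so high; not part of the job, leave it where it is; origin: centre of its underside
Things that resemble listed ones, but are neither listed nor needed, are in the scene too. What is shaped like the pie3 but turquoise or yellow is not meant.

How it is judged:
On the way, in this order (a step that is already met when the one before it is completed fails the run):
1. every pie stands upright in its own pot, and these pots stand in the lunchbox ((((horizontal distance between pie1 and pot1 below 0.014 m and z of pie1 in the frame of pot1 between 0.008 and 0.02 m and angle between pie1's own z axis and vertical below 0.2 rad) and (x of pot1 in the frame of lunchbox between -0.06 and 0.06 m and y of pot1 in the frame of lunchbox between -0.105 and 0.105 m and z of pot1 in the frame of lunchbox between -0.005 and 0.012 m and angle between pot1's own z axis and vertical below 0.15 rad)) or ((horizontal distance between pie1 and pot2 below 0.014 m and z of pie1 in the frame of pot2 between 0.008 and 0.02 m and angle between pie1's own z axis and vertical below 0.2 rad) and (x of pot2 in the frame of lunchbox between -0.06 and 0.06 m and y of pot2 in the frame of lunchbox between -0.105 and 0.105 m and z of pot2 in the frame of lunchbox between -0.005 and 0.012 m and angle between pot2's own z axis and vertical below 0.15 rad)) or ((horizontal distance between pie1 and pot3 below 0.014 m and z of pie1 in the frame of pot3 between 0.008 and 0.02 m and angle between pie1's own z axis and vertical below 0.2 rad) and (x of pot3 in the frame of lunchbox between -0.06 and 0.06 m and y of pot3 in the frame of lunchbox between -0.105 and 0.105 m and z of pot3 in the frame of lunchbox between -0.005 and 0.012 m and angle between pot3's own z axis and vertical below 0.15 rad)) or ((horizontal distance between pie1 and pot4 below 0.014 m and z of pie1 in the frame of pot4 between 0.008 and 0.02 m and angle between pie1's own z axis and vertical below 0.2 rad) and (x of pot4 in the frame of lunchbox between -0.06 and 0.06 m and y of pot4 in the frame of lunchbox between -0.105 and 0.105 m and z of pot4 in the frame of lunchbox between -0.005 and 0.012 m and angle between pot4's own z axis and vertical below 0.15 rad))) and (((horizontal distance between pie2 and pot1 below 0.014 m and z of pie2 in the frame of pot1 between 0.008 and 0.02 m and angle between pie2's own z axis and vertical below 0.2 rad) and (x of pot1 in the frame of lunchbox between -0.06 and 0.06 m and y of pot1 in the frame of lunchbox between -0.105 and 0.105 m and z of pot1 in the frame of lunchbox between -0.005 and 0.012 m and angle between pot1's own z axis and vertical below 0.15 rad)) or ((horizontal distance between pie2 and pot2 below 0.014 m and z of pie2 in the frame of pot2 between 0.008 and 0.02 m and angle between pie2's own z axis and vertical below 0.2 rad) and (x of pot2 in the frame of lunchbox between -0.06 and 0.06 m and y of pot2 in the frame of lunchbox between -0.105 and 0.105 m and z of pot2 in the frame of lunchbox between -0.005 and 0.012 m and angle between pot2's own z axis and vertical below 0.15 rad)) or ((horizontal distance between pie2 and pot3 below 0.014 m and z of pie2 in the frame of pot3 between 0.008 and 0.02 m and angle between pie2's own z axis and vertical below 0.2 rad) and (x of pot3 in the frame of lunchbox between -0.06 and 0.06 m and y of pot3 in the frame of lunchbox between -0.105 and 0.105 m and z of pot3 in the frame of lunchbox between -0.005 and 0.012 m and angle between pot3's own z axis and vertical below 0.15 rad)) or ((horizontal distance between pie2 and pot4 below 0.014 m and z of pie2 in the frame of pot4 between 0.008 and 0.02 m and angle between pie2's own z axis and vertical below 0.2 rad) and (x of pot4 in the frame of lunchbox between -0.06 and 0.06 m and y of pot4 in the frame of lunchbox between -0.105 and 0.105 m and z of pot4 in the frame of lunchbox between -0.005 and 0.012 m and angle between pot4's own z axis and vertical below 0.15 rad))) and (((horizontal distance between pie3 and pot1 below 0.014 m and z of pie3 in the frame of pot1 between 0.008 and 0.02 m and angle between pie3's own z axis and vertical below 0.2 rad) and (x of pot1 in the frame of lunchbox between -0.06 and 0.06 m and y of pot1 in the frame of lunchbox between -0.105 and 0.105 m and z of pot1 in the frame of lunchbox between -0.005 and 0.012 m and angle between pot1's own z axis and vertical below 0.15 rad)) or ((horizontal distance between pie3 and pot2 below 0.014 m and z of pie3 in the frame of pot2 between 0.008 and 0.02 m and angle between pie3's own z axis and vertical below 0.2 rad) and (x of pot2 in the frame of lunchbox between -0.06 and 0.06 m and y of pot2 in the frame of lunchbox between -0.105 and 0.105 m and z of pot2 in the frame of lunchbox between -0.005 and 0.012 m and angle between pot2's own z axis and vertical below 0.15 rad)) or ((horizontal distance between pie3 and pot3 below 0.014 m and z of pie3 in the frame of pot3 between 0.008 and 0.02 m and angle between pie3's own z axis and vertical below 0.2 rad) and (x of pot3 in the frame of lunchbox between -0.06 and 0.06 m and y of pot3 in the frame of lunchbox between -0.105 and 0.105 m and z of pot3 in the frame of lunchbox between -0.005 and 0.012 m and angle between pot3's own z axis and vertical below 0.15 rad)) or ((horizontal distance between pie3 and pot4 below 0.014 m and z of pie3 in the frame of pot4 between 0.008 and 0.02 m and angle between pie3's own z axis and vertical below 0.2 rad) and (x of pot4 in the frame of lunchbox between -0.06 and 0.06 m and y of pot4 in the frame of lunchbox between -0.105 and 0.105 m and z of pot4 in the frame of lunchbox between -0.005 and 0.012 m and angle between pot4's own z axis and vertical below 0.15 rad)))), for 0.2 s.
2. the lid is pressed shut past its catch (value of joint lid below 0.02 rad and value of joint catch below 0.03 rad), for 0.2 s.
At the end, for the whole second after the job is handed in: Each pie stands upright on the floor of its own pot, that pot upright on the lunchbox floor; no empty pot in the box, the other pots upright outside it (pots within 9, pies 11 degrees); lid clicked shut (joint below 0.02 rad, catch below 0.03 rad); all at rest (all of step 1 and all of step 2 and angle between each of pot1, pot2, pot3, pot4's own z axis and vertical below 0.15 rad and (not (x of pot1 in the frame of lunchbox between -0.085 and 0.085 m and y of pot1 in the frame of lunchbox between -0.13 and 0.13 m) or (horizontal distance between pie1 and pot1 below 0.014 m and z of pie1 in the frame of pot1 between 0.008 and 0.02 m and angle between pie1's own z axis and vertical below 0.2 rad) or (horizontal distance between pie2 and pot1 below 0.014 m and z of pie2 in the frame of pot1 between 0.008 and 0.02 m and angle between pie2's own z axis and vertical below 0.2 rad) or (horizontal distance between pie3 and pot1 below 0.014 m and z of pie3 in the frame of pot1 between 0.008 and 0.02 m and angle between pie3's own z axis and vertical below 0.2 rad)) and (not (x of pot2 in the frame of lunchbox between -0.085 and 0.085 m and y of pot2 in the frame of lunchbox between -0.13 and 0.13 m) or (horizontal distance between pie1 and pot2 below 0.014 m and z of pie1 in the frame of pot2 between 0.008 and 0.02 m and angle between pie1's own z axis and vertical below 0.2 rad) or (horizontal distance between pie2 and pot2 below 0.014 m and z of pie2 in the frame of pot2 between 0.008 and 0.02 m and angle between pie2's own z axis and vertical below 0.2 rad) or (horizontal distance between pie3 and pot2 below 0.014 m and z of pie3 in the frame of pot2 between 0.008 and 0.02 m and angle between pie3's own z axis and vertical below 0.2 rad)) and (not (x of pot3 in the frame of lunchbox between -0.085 and 0.085 m and y of pot3 in the frame of lunchbox between -0.13 and 0.13 m) or (horizontal distance between pie1 and pot3 below 0.014 m and z of pie1 in the frame of pot3 between 0.008 and 0.02 m and angle between pie1's own z axis and vertical below 0.2 rad) or (horizontal distance between pie2 and pot3 below 0.014 m and z of pie2 in the frame of pot3 between 0.008 and 0.02 m and angle between pie2's own z axis and vertical below 0.2 rad) or (horizontal distance between pie3 and pot3 below 0.014 m and z of pie3 in the frame of pot3 between 0.008 and 0.02 m and angle between pie3's own z axis and vertical below 0.2 rad)) and (not (x of pot4 in the frame of lunchbox between -0.085 and 0.085 m and y of pot4 in the frame of lunchbox between -0.13 and 0.13 m) or (horizontal distance between pie1 and pot4 below 0.014 m and z of pie1 in the frame of pot4 between 0.008 and 0.02 m and angle between pie1's own z axis and vertical below 0.2 rad) or (horizontal distance between pie2 and pot4 below 0.014 m and z of pie2 in the frame of pot4 between 0.008 and 0.02 m and angle between pie2's own z axis and vertical below 0.2 rad) or (horizontal distance between pie3 and pot4 below 0.014 m and z of pie3 in the frame of pot4 between 0.008 and 0.02 m and angle between pie3's own z axis and vertical below 0.2 rad)) and linear speed of each of pot1, pot2, pot3, pot4, pie1, pie2, pie3 below 0.02 m/s); the robot touches nothing.
It fails at once if one of the other kitchen things is shoved more than 5 cm (distance of any of mustard, mug, bowl, salt, spatula from where it was at the start of the episode above 0.05 m).
It fails at once if the mustard, mug, bowl or salt is knocked over (angle between any of mustard, mug, bowl, salt's own z axis and vertical above 0.6 rad).
It fails at once if the bottom pot of the stack is lifted off the counter or tipped over (height (world z) of pot1 above 0.015 m or angle between pot1's own z axis and vertical above 0.3 rad).
Of pie1, pie2, pie3 only 2 to 3 are there at a start; the rules pass over those that are not, and their reading is None.
At some moment in a run one of pie1, pie2, pie3 may be knocked a few centimetres aside while the robot is not near it.
Once in a run the grip may slacken for a moment while it holds something.
It also fails if it takes over 210 s, if anything falls off the work surface, if the arm or the gripper's body presses on something with over 40 N, if the wrist force passes 120 N, or if a joint passes its speed limit or range.

## Working session

There is one attempt and no reset: what is moved stays moved. The work goes in short steps, Python scripts to look and compute and a tool call to move; the robot and the scene stay as the last step left them, time stands still between calls to the robot, and variables do not carry over. Pictures are saved under pics/ and viewed, at most 14 in all, crops included, and the job is handed in when it is done.

Besides the shell and the picture viewer there is one more tool, called after "Emit:" by a JSON object that holds its "op" and its "data". servo_tool: Moves the arm, as the interface text tells. Its arguments: {"type":"object","properties":{"plan":{"type":"array"},"grip_force":{"type":"number"}},"required":["plan"]}

```bash
ls; mkdir -p pics; cat > h.py <<'E'
import numpy as np, cv2
from scipy.spatial.transform import Rotation as R
from bench import *
def cam(n):
    p=camera_params(n); f=240/np.tan(np.radians(p["fovy"])/2)
    if n=="wrist":
        s=observe(); T=np.eye(4); T[:3,:3]=R.from_euler('xyz',s["tcp_rot"]).as_matrix() if np.size(s["tcp_rot"])==3 else np.array(s["tcp_rot"]); T[:3,3]=s["tool_pos"]
        M=T@np.array(p["mount"])
    else: M=np.array(p["cam_to_world"])
    return f,p["cx"],p["cy"],M
def px2w(c,row,col,z):
    f,cx,cy,M=c; d=M[:3,:3]@np.array([(col-cx)/f,(row-cy)/f,1]); o=M[:3,3]
    return o+d*(z-o[2])/d[2]
def w2px(c,P):
    f,cx,cy,M=c; q=M[:3,:3].T@(np.array(P)-M[:3,3]); return cy+f*q[1]/q[2],cx+f*q[0]/q[2]
def shot(n,name):
    c=cam(n); im=get_image(n); cv2.imwrite(f"pics/{name}.png",im[:,:,::-1]); return c,im
E
python3 - <<'E'
from h import *
s=observe(); print({k:np.round(v,3) for k,v in s.items()})
for n in ["top","side"]:
    c,im=shot(n,n+"0"); print(n,c[0],c[1:3],np.round(c[3],3).tolist())
    for t in ["pie1","pot4","lunchbox","board","mustard"]:
        print(t,[(np.round(d["conf"],2),np.round(d["pixel"])) for d in spot_point(t,n)])
print(camera_params("wrist"))
E
```

```text
pics
{'clock': np.float64(0.0), 'qpos': array([-1.328,  0.412, -0.013,  1.597,  0.006,  1.134, -0.082]), 'dq': array([-0.001,  0.001, -0.001, -0.001,  0.001, -0.001,  0.   ]), 'joint_torque': array([-1.0000e-03, -6.0061e+01,  6.8200e-01, -2.9941e+01,  1.4000e-02,
        1.1000e-02,  0.0000e+00]), 'tool_pos': array([0.191, 0.595, 0.23 ]), 'tcp_rot': array([-3.14 ,  0.   ,  2.831]), 'force': array([ 0.033, -0.517, -0.562]), 'moment': array([ 0.017,  0.027, -0.013]), 'grasp_force': np.float64(0.0), 'grip_width': np.float64(0.085)}
top 509.40799927835826 (320.6255999811833, 243.97045772590909) [[0.027, -0.983, 0.18, 0.308], [-0.999, -0.031, -0.02, -0.048], [0.025, -0.18, -0.983, 1.339], [0.0, 0.0, 0.0, 1.0]]
pie1 [(np.float64(0.67), array([269., 317.])), (np.float64(0.61), array([321., 318.])), (np.float64(0.58), array([278., 343.])), (np.float64(0.54), array([326., 371.]))]
pot4 [(np.float64(0.64), array([246., 416.])), (np.float64(0.38), array([246., 411.])), (np.float64(0.37), array([246., 412.])), (np.float64(0.37), array([250., 408.]))]
lunchbox [(np.float64(0.74), array([239., 178
[... 710 characters left out ...]
p.float64(0.66), array([362., 372.])), (np.float64(0.64), array([366., 371.]))]
lunchbox [(np.float64(0.59), array([209., 267.])), (np.float64(0.59), array([355., 374.]))]
board [(np.float64(0.84), array([295., 321.]))]
mustard [(np.float64(0.79), array([295., 354.]))]
{'fovy': 70.05957828978553, 'cx': 321.71708543586533, 'cy': 240.65343578910398, 'mount': array([[-4.68535742e-04, -9.54563409e-01, -2.98007515e-01,
         7.51334008e-02],
       [ 9.99999741e-01, -2.84558800e-04, -6.60742405e-04,
         5.28896982e-04],
       [ 5.45919862e-04, -2.98007748e-01,  9.54563295e-01,
        -1.42604659e-01],
       [ 0.00000000e+00,  0.00000000e+00,  0.00000000e+00,
         1.00000000e+00]])}
```

View pics/top0.png

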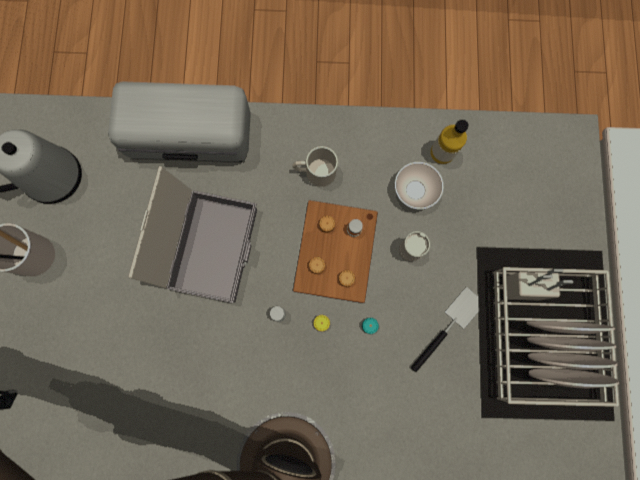

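View pics/side0.png

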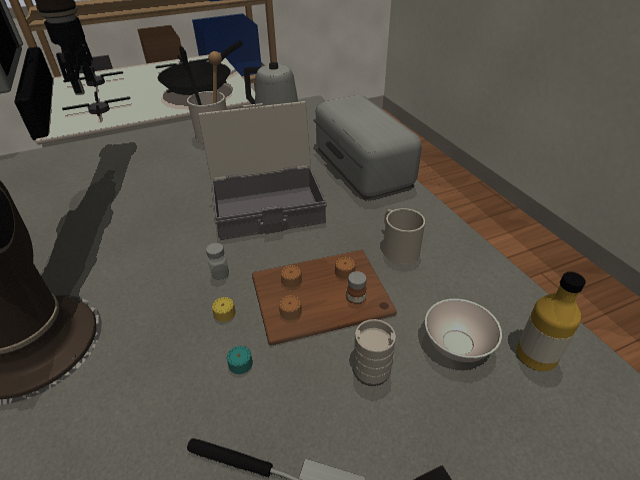

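The top view shows three brown pies at (col,row) about (327,224), (317,266) and (346,279), with mustard at (355,228). The pot stack is at (416,244), the box centre at about (216,246), and the lid stands on its left. The yellow and turquoise drums are decoys.

```bash
python3 - <<'E'
from h import *
c=cam("top"); im=get_image("top"); cs=cam("side")
for n,(r_,c_),z in [("pieA",(224,327),.042),("pieB",(266,317),.042),("pieC",(279,346),.042),("must",(226,355),.069),("stackrim",(240,417),.098),("salt",(313,277),.075),("mug",(160,322),.09),("bowl",(185,419),.05)]:
    print(n,np.round(px2w(c,r_,c_,z),3))
for t,z in [("pie1",.014),("pot4",.066),("mustard",.014)]:
  for d in spot_point(t,"top"): print(t,round(d["conf"],2),np.round(px2w(c,*d["pixel"],z),3))
for t,z in [("pie1",.014),("pot4",.066)]:
  get_image("side")
  for d in spot_point(t,"side"): print("side",t,round(d["conf"],2),np.round(px2w(cs,*d["pixel"],z),3))
# box corners from picture
g=cv2.cvtColor(im,cv2.COLOR_RGB2GRAY)
cv2.imwrite("pics/boxc.png",cv2.resize(im[155:310,125:265,::-1],None,fx=4,fy=4,interpolation=cv2.INTER_CUBIC)[:600])
for t in ["lid_hinge","lid_press","lunchbox"]:
  for n in ["top","side"]:
    print(t,n,[(round(d["conf"],2),np.round(d["pixel"],1)) for d in spot_point(t,n)])
E
```

```text
pieA [ 0.6   -0.09   0.042]
pieB [ 0.488 -0.067  0.042]
pieC [ 0.457 -0.142  0.042]
must [ 0.591 -0.161  0.069]
stackrim [ 0.554 -0.313  0.098]
salt [0.364 0.029 0.075]
mug [ 0.757 -0.071  0.09 ]
bowl [ 0.711 -0.33   0.05 ]
pie1 0.75 [ 0.349 -0.077  0.014]
pie1 0.74 [ 0.464 -0.136  0.014]
pie1 0.63 [ 0.598 -0.088  0.014]
pie1 0.62 [ 0.484 -0.064  0.014]
pie1 0.52 [ 0.343 -0.206  0.014]
pot4 0.85 [ 0.54  -0.308  0.066]
pot4 0.57 [ 0.533 -0.304  0.066]
pot4 0.48 [ 0.539 -0.299  0.066]
pot4 0.47 [ 0.557 -0.308  0.066]
mustard 0.5 [ 0.584 -0.156  0.014]
side pie1 0.95 [ 0.344 -0.085  0.014]
side pie1 0.88 [ 0.606 -0.091  0.014]
side pie1 0.88 [ 0.339 -0.218  0.014]
side pie1 0.86 [ 0.49  -0.062  0.014]
side pie1 0.69 [ 0.46  -0.136  0.014]
side pie1 0.63 [ 0.566 -0.28   0.014]
side pot4 0.68 [ 0.537 -0.324  0.066]
side pot4 0.66 [ 0.545 -0.311  0.066]
side pot4 0.65 [ 0.518 -0.346  0.066]
lid_hinge top [(0.69, array([240.9, 179. ])), (0.27, array([333.3, 443.5]))]
lid_hinge side [(0.78, array([172.2, 260.8]))]
lid_press top [(0.94, array([221.4, 146.6]))]
lid_press side [(0.72, array([115.1, 251.9]))]
lunchbox top [(0.83, array([249.3, 218.3]))]
lunchbox side [(0.77, array([209.8, 266.9]))]
```

View pics/boxc.png

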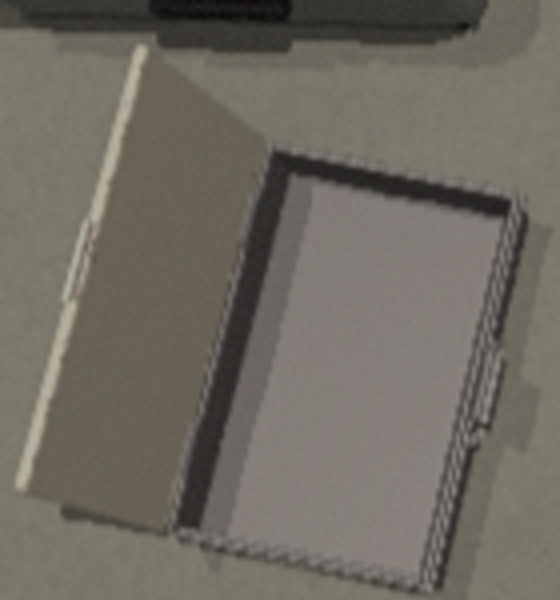

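The crop shows the rim corners at (193,192), (256,204), (234.5,302.5) and (169.5,289). I'll locate the box from those.

```bash
cat >> h.py <<'E'
def plan(x,y,z,yawdeg):
    s=observe(); Rm=R.from_euler('xyz',s["tcp_rot"]); 
    Rt=R.from_euler('xyz',[np.pi,0,np.radians(yawdeg)])
    d=np.array([x,y,z])-s["tool_pos"]; rv=(Rm.inv()*Rt).as_rotvec(degrees=True)
    print("units in current tool axes",np.round(Rm.inv().apply(d)/.04,2),"units in target axes",np.round(Rt.inv().apply(d)/.04,2),"turn",np.round(rv,1))
E
python3 - <<'E'
from h import *
c=cam("top")
P=[px2w(c,r_,c_,.064)[:2] for c_,r_ in [(193,192),(256.2,203.8),(234.5,302.5),(169.5,288.8)]]
P=np.array(P); print(np.round(P,3)); print("centre",P.mean(0),"sides",[np.linalg.norm(P[i]-P[i-1]) for i in range(4)])
ex=(P[0]+P[3]-P[1]-P[2]); print("box x dir",np.degrees(np.arctan2(ex[1],ex[0])), "yax", np.degrees(np.arctan2(*(P[0]-P[3]+P[1]-P[2])[::-1])))
E
```

```text
[[0.668 0.259]
 [0.642 0.095]
 [0.388 0.136]
 [0.417 0.299]]
centre [0.52859367 0.1968942 ] sides [np.float64(0.25404539899490336), np.float64(0.16587784876182726), np.float64(0.25755934855129337), np.float64(0.16547918196039815)]
box x dir 80.42617386024257 yax -9.140932001951946
```

Emit:
{"op": "servo_tool", "data": {"plan": [[1, 0, 0, -1, 0, 0, -5], [1, 0, 0, -1, 0, 0, -5], [1, 0, 0, -1, 0, 0, -5], [1, 0, 0, 0, 0, 0, -2.8], [1, 0, -1, 0, 0, 0, 0]]}}

```text
clock: 1.92
tool_pos: [0.1904, 0.5562, 0.3507]
tcp_rot: [3.141, -0.001, -3.139]
force: [0.6, -0.5, -0.6]
grip_width: 0.0851
grasp_force: 0.0
```

```bash
python3 - <<'E'
from h import *
s=observe(); print(s["tool_pos"],np.degrees(s["tcp_rot"]),np.round(s["qpos"],2)); plan(.55,-.313,.3,180)
E
```

```text
[0.19043961 0.55616936 0.35066973] [ 1.79978865e+02 -3.34799297e-02 -1.79865483e+02] [-1.27  0.28 -0.07  1.51  0.02  1.36  0.23]
units in current tool axes [ -8.94 -21.75   1.25] units in target axes [ -8.99 -21.73   1.27] turn [ 0.  -0.   0.1]
```

Emit:
{"op": "servo_tool", "data": {"plan": [[1, -0.4, -1, 0, 0, 0, 0], [1, -0.4, -1, 0, 0, 0, 0], [1, -0.4, -1, 0, 0, 0, 0], [1, -0.4, -1, 0, 0, 0, 0], [1, -0.4, -1, 0, 0, 0, 0]]}}

```text
clock: 2.55
tool_pos: [0.2716, 0.3536, 0.3515]
tcp_rot: [3.141, 0.0, 3.141]
force: [1.1, -0.1, -0.8]
grip_width: 0.0852
grasp_force: 0.0
```

Emit:
{"op": "servo_tool", "data": {"plan": [[1, -0.4, -1, 0, 0, 0, 0], [1, -0.4, -1, 0, 0, 0, 0], [1, -0.4, -1, 0, 0, 0, 0], [1, -0.4, -1, 0, 0, 0, 0], [1, -0.4, -1, 0, 0, 0, 0]]}}

```text
clock: 3.18
tool_pos: [0.3515, 0.1536, 0.3515]
tcp_rot: [3.141, 0.001, 3.141]
force: [1.5, 0.2, -0.8]
grip_width: 0.0852
grasp_force: 0.0
```

```bash
python3 - <<'E'
from h import *
s=observe(); print(s["tool_pos"],np.degrees(s["tcp_rot"]),np.round(s["qpos"],2)); plan(.53,-.313,.28,170)
E
```

```text
[0.35146226 0.15360331 0.35153909] [1.79958620e+02 3.52270289e-02 1.79990415e+02] [-0.85 -0.13  0.28  1.95  0.04  1.32  0.99]
units in current tool axes [ -4.46 -11.67   1.78] units in target axes [ -6.42 -10.71   1.79] turn [ 0.  0. 10.]
```

Emit:
{"op": "servo_tool", "data": {"plan": [[1, -0.4, -1, 0.1, 0, 0, 0], [1, -0.4, -1, 0.1, 0, 0, 0], [1, -0.4, -1, 0.1, 0, 0, 0], [1, -0.4, -1, 0.1, 0, 0, 0], [1, -0.4, -1, 0.1, 0, 0, 0]]}}

```text
clock: 3.8
tool_pos: [0.4314, -0.0463, 0.3315]
tcp_rot: [3.141, 0.001, -3.142]
force: [1.1, 0.7, -1.2]
grip_width: 0.0855
grasp_force: 0.0
```

Emit:
{"op": "servo_tool", "data": {"plan": [[1, -0.5, -1, 0.2, 0, 0, 0], [1, -0.5, -1, 0.2, 0, 0, 0], [1, -0.5, -1, 0.2, 0, 0, 0], [1, -0.5, -1, 0.2, 0, 0, 0], [1, -0.3, -1, 0.2, 0, 0, 0]]}}

```text
clock: 4.42
tool_pos: [0.5241, -0.2459, 0.2908]
tcp_rot: [-3.141, 0.0, -3.14]
force: [0.3, 0.5, 0.7]
grip_width: 0.0857
grasp_force: 0.0
```

Emit:
{"op": "servo_tool", "data": {"plan": [[1, -0.1, -1, 0.2, 0, 0, 0], [1, 0, -0.7, 0.2, 0, 0, 0], [1, 0, 0, 0, 0, 0, 0], [1, 0, 0, 0, 0, 0, 0], [1, 0, 0, 0, 0, 0, 0]]}}

```text
clock: 5.05
tool_pos: [0.5277, -0.3116, 0.2756]
tcp_rot: [3.141, 0.001, -3.14]
force: [0.4, 1.0, 0.1]
grip_width: 0.0852
grasp_force: 0.0
```

```bash
python3 - <<'E'
from h import *
s=observe(); print(s["tool_pos"],np.degrees(s["tcp_rot"]),np.round(s["qpos"],2))
c,im=shot("wrist","w1")
for t,z in [("pot4",.066),("pot3",.044)]:
  for d in spot_point(t,"wrist"): print(t,round(d["conf"],2),d["pixel"],np.round(px2w(c,*d["pixel"],z),3))
for d in silhouettes("pot4","wrist"): print(d["conf"],d["extent"])
E
```

```text
[ 0.52766778 -0.3116392   0.27564853] [ 1.79961790e+02  4.88363001e-02 -1.79898651e+02] [-0.11  0.44  0.8   1.61 -0.33  1.24  2.33]
pot4 0.78 [227.3, 321.8] [ 0.548 -0.311  0.066]
pot3 0.78 [227.3, 321.8] [ 0.554 -0.311  0.044]
0.75 [290.0, 199.1, 354.2, 263.2]
0.61 [305.8, 189.8, 342.9, 197.7]
0.59 [306.7, 193.0, 338.3, 197.2]
```

View pics/w1.png

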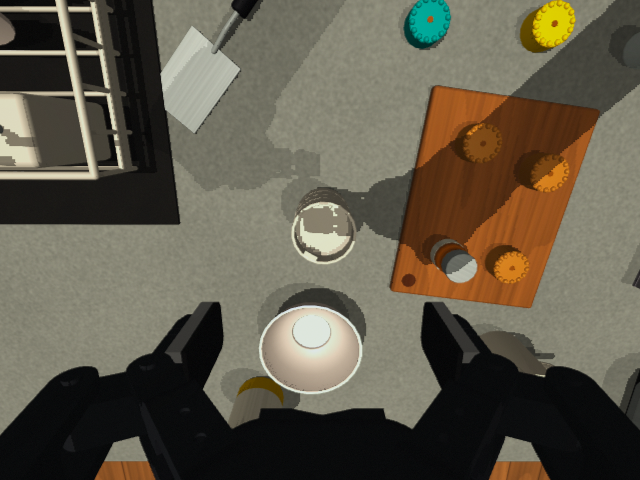

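The wrist view shows the top pot's rim centred at about (322,232), the bowl at (311,348) and the mustard at (455,262).

```bash
python3 - <<'E'
from h import *
c=cam("wrist")
p=px2w(c,231.6,322.3,.097); print(p)
print("bowl",px2w(c,350,311,.05),"must",px2w(c,266,460,.068))
for n,r_,k in [("A",267,513),("B",174,550),("C",143,482)]: print(n,px2w(c,r_,k,.042))
plan(p[0],p[1],.12,170)
E
```

```text
[ 0.5434314  -0.31160143  0.097     ]
bowl [ 0.71075922 -0.32548705  0.05      ] must [ 0.59075964 -0.16048903  0.068     ]
A [ 0.60226146 -0.08658224  0.042     ]
B [ 0.49393754 -0.06457242  0.042     ]
C [ 0.46163845 -0.14286986  0.042     ]
units in current tool axes [-0.4   0.01  3.89] units in target axes [-0.39  0.08  3.89] turn [ 0.   0.  10.1]
```

Emit:
{"op": "servo_tool", "data": {"plan": [[1, -0.4, 0, 0.6, 0, 0, 5], [1, 0, 0, 0.7, 0, 0, 5], [1, 0, 0, 0.8, 0, 0, 0], [1, 0, 0, 0.7, 0, 0, 0], [1, 0, 0, 0, 0, 0, 0]]}}

```text
clock: 5.88
tool_pos: [0.5422, -0.3118, 0.1615]
tcp_rot: [3.141, -0.004, 2.967]
force: [-0.1, -0.1, 0.2]
grip_width: 0.0855
grasp_force: 0.0
```

```bash
python3 - <<'E'
from h import *
c,im=shot("wrist","w2")
for d in silhouettes("pot4","wrist")[:3]: print(d["conf"],d["extent"],d["pixels"].sum()); 
cv2.imwrite("pics/w2c.png",cv2.resize(im[150:400,200:450,::-1],None,fx=2,fy=2))
E
```

```text
0.81 [290.7, 193.3, 356.8, 219.5] 240
0.77 [293.3, 191.3, 352.7, 209.5] 246
0.61 [286.6, 202.1, 354.9, 225.1] 396
```

View pics/w2c.png

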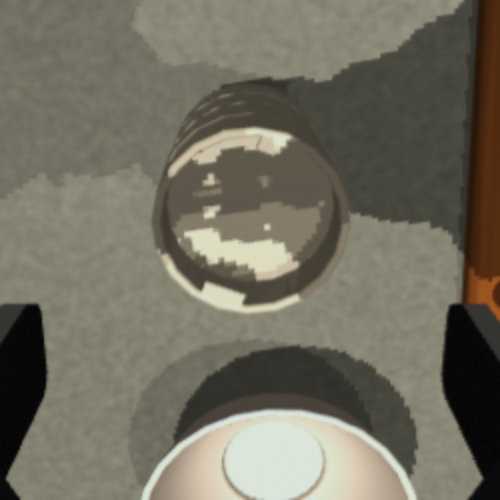

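The rim fills crop x 153..348 and y 127..312, so its centre is at full-image (325.2, 259.8).

```bash
python3 - <<'E'
from h import *
c=cam("wrist"); p=px2w(c,259.8,325.2,.098); print(p)
e=[px2w(c,259.8,200+x/2,.098) for x in (153,348)]; print(np.linalg.norm(e[0]-e[1]))
plan(p[0],p[1],.073,170)
E
```

```text
[ 0.54695756 -0.31130062  0.098     ]
0.06339104597333516
units in current tool axes [-0.08  0.06  2.28] units in target axes [-0.08  0.06  2.28] turn [-0.  0. -0.]
```

Emit:
{"op": "servo_tool", "data": {"plan": [[1, -0.1, 0.05, 0.6, 0, 0, 0], [1, 0, 0, 0.6, 0, 0, 0], [1, 0, 0, 0.6, 0, 0, 0], [1, 0, 0, 0.4, 0, 0, 0], [0, 0, 0, 0, 0, 0, 0]], "grip_force": 30}}

```text
clock: 6.6
tool_pos: [0.5473, -0.3116, 0.0752]
tcp_rot: [3.141, -0.001, 2.967]
force: [-0.4, -0.6, 0.5]
grip_width: 0.0701
grasp_force: 0.0
```

Emit:
{"op": "servo_tool", "data": {"plan": [[0, 0, 0, 0, 0, 0, 0], [0, 0, 0, 0, 0, 0, 0], [0, 0, 0, 0, 0, 0, 0], [0, 0, 0, 0, 0, 0, 0], [0, 0, 0, 0, 0, 0, 0]]}}

```text
clock: 7.22
tool_pos: [0.5479, -0.3121, 0.0762]
tcp_rot: [-3.141, 0.001, 2.967]
force: [0.5, 0.4, 5.1]
grip_width: 0.0632
grasp_force: 33.6
```

Emit:
{"op": "servo_tool", "data": {"plan": [[0, 0, 0, -0.05, 0, 0, 0], [0, 0, 0, -0.03, 0, 0, 0], [0, 0, 0, 0, 0, 0, 0], [0, 0, 0, 0, 0, 0, 0], [0, 0, 0, 0, 0, 0, 0]]}}

```text
clock: 7.85
tool_pos: [0.5472, -0.3117, 0.0783]
tcp_rot: [3.142, -0.0, 2.967]
force: [-0.4, -0.2, -0.6]
grip_width: 0.0629
grasp_force: 33.0
```

Emit:
{"op": "servo_tool", "data": {"plan": [[0, 0, 0, 0, 0, 0, 10], [0, 0, 0, 0, 0, 0, 10], [0, 0, 0, 0, 0, 0, 10], [0, 0, 0, 0, 0, 0, 10], [0, 0, 0, 0, 0, 0, 10]]}}

```text
clock: 8.48
tool_pos: [0.5474, -0.3116, 0.0784]
tcp_rot: [3.142, -0.0, 2.089]
force: [-0.1, 0.1, -0.9]
grip_width: 0.0632
grasp_force: 33.1
```

Emit:
{"op": "servo_tool", "data": {"plan": [[0, 0, 0, 0, 0, 0, 10], [0, 0, 0, 0, 0, 0, 10], [0, 0, 0, 0, 0, 0, 0], [0, 0, 0, -0.1, 0, 0, 0], [0, 0, 0, -0.1, 0, 0, 0]]}}

```text
clock: 9.1
tool_pos: [0.5474, -0.3118, 0.0869]
tcp_rot: [3.141, -0.0, 1.747]
force: [-0.7, -0.7, -2.0]
grip_width: 0.0633
grasp_force: 33.1
```

```bash
python3 - <<'E'
from h import *
s=observe(); print(s["tool_pos"],s["force"],s["moment"],np.round(s["qpos"],2))
c,im=shot("side","s2"); cv2.imwrite("pics/s2c.png",cv2.resize(im[270:420,290:490,::-1],None,fx=3,fy=3))
E
```

```text
[ 0.54738957 -0.31177774  0.08693797] [-0.7229884  -0.65390623 -2.00302423] [-0.00487726 -0.00561553 -0.03899671] [-0.2   0.8   1.01  1.76 -0.78  1.04  1.28]
```

View pics/s2c.png

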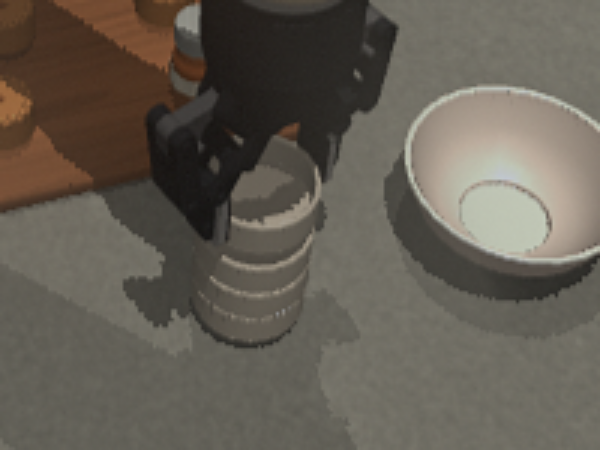

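The stack still stands on the counter and the top pot is rising. Next I lift it clear and compare the force.

Emit:
{"op": "servo_tool", "data": {"plan": [[0, 0, 0, -0.2, 0, 0, 0], [0, 0, 0, -0.2, 0, 0, 0], [0, 0, 0, -0.6, 0, 0, 0], [0, 0, 0, -1, 0, 0, 0], [0, 0, 0, -1, 0, 0, 0]]}}

```text
clock: 9.78
tool_pos: [0.5471, -0.312, 0.2092]
tcp_rot: [3.141, 0.001, 1.745]
force: [0.6, 0.1, -0.8]
grip_width: 0.063
grasp_force: 33.2
```

```bash
python3 - <<'E'
from h import *
s=observe(); print(s["force"])
c,im=shot("side","s3"); cv2.imwrite("pics/s3c.png",cv2.resize(im[200:420,250:490,::-1],None,fx=2,fy=2))
b=np.array([.5286,.1969]);a=np.radians(80.6);ex=np.array([np.cos(a),np.sin(a)]);ey=np.array([-np.sin(a),np.cos(a)])
for y in (-.08,0,.08): print(y,b+ey*y)
plan(*(b+ey*.08),.2,170.6)
E
```

```text
[ 0.57577035  0.10280152 -0.78186109]
-0.08 [0.60752577 0.18383392]
0 [0.5286 0.1969]
0.08 [0.44967423 0.20996608]
units in current tool axes [13.33 -0.17  0.3 ] units in target axes [ 4.58 12.52  0.37] turn [  0.1   0.4 -70.7]
```

View pics/s3c.png

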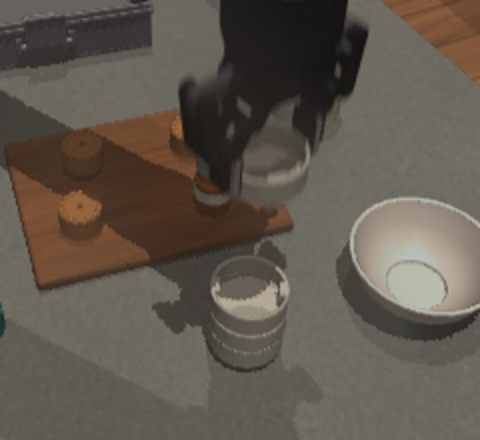

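Emit:
{"op": "servo_tool", "data": {"plan": [[0, 0, 0, 0, 0, 0, -10], [0, 0, 0, 0, 0, 0, -10], [0, 0, 0, 0, 0, 0, -10], [0, 0, 0, 0, 0, 0, -10], [0, 0, 0, 0, 0, 0, -10]]}}

```text
clock: 10.45
tool_pos: [0.5472, -0.3122, 0.2079]
tcp_rot: [-3.141, 0.001, 2.623]
force: [0.0, -0.4, -0.8]
grip_width: 0.0633
grasp_force: 33.2
```

Emit:
{"op": "servo_tool", "data": {"plan": [[0, 0, 0, 0, 0, 0, -10], [0, 0, 0, 0, 0, 0, -10], [0, 0, 0, 0, 0, 0, -0.6], [0, 0.4, 1, 0, 0, 0, 0], [0, 0.4, 1, 0, 0, 0, 0]]}}

```text
clock: 11.08
tool_pos: [0.5283, -0.2274, 0.2069]
tcp_rot: [-3.141, 0.0, 2.971]
force: [1.4, 0.7, 0.2]
grip_width: 0.0631
grasp_force: 33.3
```

Emit:
{"op": "servo_tool", "data": {"plan": [[0, 0.4, 1, 0, 0, 0, 0], [0, 0.4, 1, 0, 0, 0, 0], [0, 0.4, 1, 0, 0, 0, 0], [0, 0.4, 1, 0, 0, 0, 0], [0, 0.4, 1, 0, 0, 0, 0]]}}

```text
clock: 11.7
tool_pos: [0.4823, -0.0161, 0.207]
tcp_rot: [3.141, 0.001, 2.972]
force: [0.3, 0.8, -0.2]
grip_width: 0.0631
grasp_force: 33.3
```

Emit:
{"op": "servo_tool", "data": {"plan": [[0, 0.4, 1, 0, 0, 0, 0], [0, 0.4, 1, 0, 0, 0, 0], [0, 0.4, 1, 0, 0, 0, 0], [0, 0.4, 1, 0, 0, 0, 0], [0, 0, 0, 0, 0, 0, 0]]}}

```text
clock: 12.32
tool_pos: [0.4449, 0.1543, 0.2068]
tcp_rot: [3.141, -0.0, 2.979]
force: [0.1, -0.8, -0.8]
grip_width: 0.0633
grasp_force: 33.3
```

```bash
cat >> h.py <<'E'
BA=np.radians(80.6);BC=np.array([.5286,.1969])
def box(x,y): return BC+x*np.array([np.cos(BA),np.sin(BA)])+y*np.array([-np.sin(BA),np.cos(BA)])
E
python3 - <<'E'
from h import *
s=observe(); print(s["tool_pos"],np.degrees(s["tcp_rot"]),np.round(s["qpos"],2),s["grip_width"])
plan(*box(-.01,.08),.016,170.6)
c,im=shot("wrist","w4")
for d in silhouettes("lunchbox","wrist")[:2]: print(d["conf"],d["extent"])
f=cam("top"); print([px2w(f,r_,k,.233) for r_,k in [(170,160),(278,132)]])
E
```

```text
[0.44490454 0.15429071 0.2067745 ] [ 1.79950143e+02 -1.96448182e-02  1.70667445e+02] [-1.15  0.21  0.84  2.03 -0.19  0.98  1.19] 0.0633318354793637
units in current tool axes [0.11 1.14 4.77] units in target axes [0.11 1.14 4.77] turn [ 0.  -0.   0.1]
0.56 [296.2, 158.9, 640.0, 458.8]
[array([0.66878306, 0.2952708 , 0.233     ]), array([0.42348415, 0.33498491, 0.233     ])]
```

View pics/w4.png

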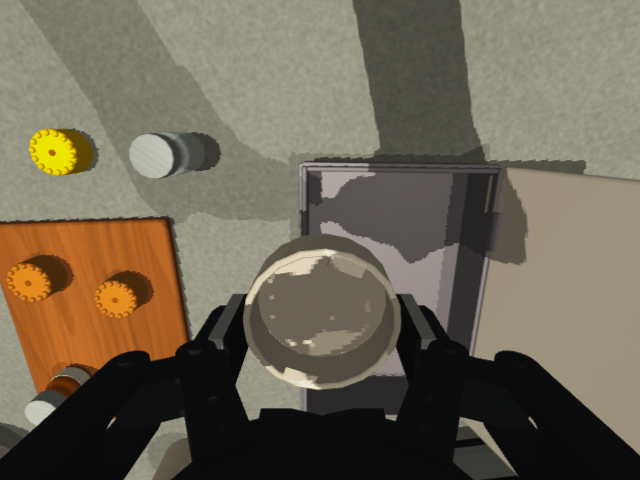

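The wrist view shows the box's near corners at (301,163) and (500,163). I check those against the model and move over the slot.

```bash
python3 - <<'E'
from h import *
c=cam("wrist")
for x in (-.083,.083): print(w2px(c,[*box(x,.128),.064]))
for r_,k in [(163,301),(163,500)]: 
    p=px2w(c,r_,k,.064)[:2]; print(p,box(0,0)*0+[ (p-BC)@[np.cos(BA),np.sin(BA)],(p-BC)@[-np.sin(BA),np.cos(BA)]])
E
```

```text
(np.float64(161.23932464482613), np.float64(291.70482637133586))
(np.float64(160.67119648816094), np.float64(495.66590294167565))
[0.39139862 0.1431276 ] [-0.0754589   0.12657664]
[0.41833633 0.30314442] [0.08680887 0.12613553]
```

Emit:
{"op": "servo_tool", "data": {"plan": [[0, 0.1, 0.6, 0.3, 0, 0, 0], [0, 0, 0.55, 0.5, 0, 0, 0], [0, 0, 0, 0.7, 0, 0, 0], [0, 0, 0, 0.7, 0, 0, 0], [0, 0, 0, 0.7, 0, 0, 0]]}}

```text
clock: 13.05
tool_pos: [0.4495, 0.1969, 0.0892]
tcp_rot: [-3.141, 0.0, 2.975]
force: [0.1, -0.4, -0.3]
grip_width: 0.0634
grasp_force: 33.4
```

Emit:
{"op": "servo_tool", "data": {"plan": [[0, 0, 0, 0.7, 0, 0, 0], [0, 0, 0, 0.5, 0, 0, 0], [0, 0, 0, 0.4, 0, 0, 0], [0, 0, 0, 0.2, 0, 0, 0], [0, 0, 0, 0, 0, 0, 0]]}}

```text
clock: 13.68
tool_pos: [0.4492, 0.1969, 0.0182]
tcp_rot: [-3.141, -0.0, 2.977]
force: [-0.8, 0.2, -0.6]
grip_width: 0.0631
grasp_force: 33.4
```

Emit:
{"op": "servo_tool", "data": {"plan": [[0, 0, 0, 0.08, 0, 0, 0], [0, 0, 0, 0, 0, 0, 0], [1, 0, 0, 0, 0, 0, 0], [1, 0, 0, 0, 0, 0, 0], [1, 0, 0, 0, 0, 0, 0]]}}

```text
clock: 14.3
tool_pos: [0.4495, 0.1983, 0.0156]
tcp_rot: [3.14, 0.001, 2.978]
force: [0.9, 6.3, -0.6]
grip_width: 0.0854
grasp_force: 2.6
```

Emit:
{"op": "servo_tool", "data": {"plan": [[1, 0, 0, 0, 0, 0, 0], [1, 0, 0, -0.5, 0, 0, 0], [1, 0, 0, -0.8, 0, 0, 0], [1, 0, 0, -1, 0, 0, 0], [1, 0, 0, -1, 0, 0, 0]]}}

```text
clock: 14.92
tool_pos: [0.4489, 0.1962, 0.1483]
tcp_rot: [-3.14, -0.0, 2.977]
force: [-0.2, 0.1, -0.4]
grip_width: 0.0853
grasp_force: 0.0
```

```bash
sed -i 's/BC=np.array(.*$/BC=np.array([.5298,.2022])/' h.py; python3 - <<'E'
from h import *
c,im=shot("wrist","w5"); cv2.imwrite("pics/w5c.png",im[100:480,100:600,::-1])
plan(.547,-.3116,.2,170)
E
```

```text
units in current tool axes [ -4.47 -12.13  -1.21] units in target axes [ -4.56 -12.1   -1.19] turn [0.2 0.2 0.5]
```

View pics/w5c.png

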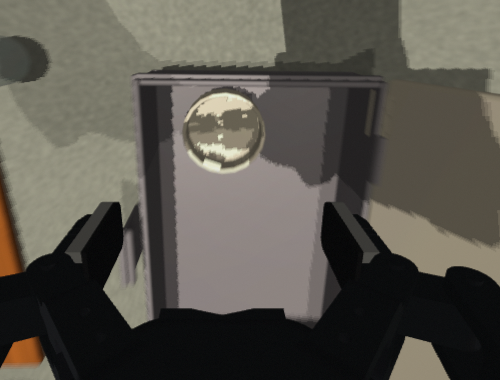

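The pot stands upright in the box, centred at full-image (323,231). Next I compute its position.

```bash
cat >> h.py <<'E'
def tobox(p): p=np.array(p)[:2]-BC; return p@[np.cos(BA),np.sin(BA)],p@[-np.sin(BA),np.cos(BA)]
E
python3 - <<'E'
from h import *
c=cam("wrist")
p=px2w(c,231.5,323.5,.036); print("pot",p,tobox(p))
for r_,k in [(174,238),(179,483)]: p=px2w(c,r_,k,.064); print(p,tobox(p))
E
```

```text
pot [0.45043786 0.19879363 0.036     ] (np.float64(-0.016322523888028063), np.float64(0.07774012892355431))
[0.39370726 0.15032642 0.064     ] (np.float64(-0.07340450759404239), np.float64(0.12579300862896167))
[0.42422614 0.3112922  0.064     ] (np.float64(0.0903843778601558), np.float64(0.12197381975969597))
```

Emit:
{"op": "servo_tool", "data": {"plan": [[1, 0, 0, -0.7, 0, 0, 0], [1, 0, 0, -0.5, 0, 0, 0], [1, -0.4, -1, 0, 0, 0, 0], [1, -0.4, -1, 0, 0, 0, 0], [1, -0.4, -1, 0, 0, 0, 0]]}}

```text
clock: 15.6
tool_pos: [0.4767, 0.0692, 0.1952]
tcp_rot: [-3.141, -0.0, 2.977]
force: [1.0, 0.5, 0.3]
grip_width: 0.0857
grasp_force: 0.0
```

Emit:
{"op": "servo_tool", "data": {"plan": [[1, -0.4, -1, 0, 0, 0, 0], [1, -0.4, -1, 0, 0, 0, 0], [1, -0.4, -1, 0, 0, 0, 0], [1, -0.4, -1, 0, 0, 0, 0], [1, -0.4, -1, 0, 0, 0, 0]]}}

```text
clock: 16.23
tool_pos: [0.5228, -0.1412, 0.195]
tcp_rot: [-3.141, -0.001, 2.977]
force: [0.1, 0.2, -0.2]
grip_width: 0.0855
grasp_force: 0.0
```

Emit:
{"op": "servo_tool", "data": {"plan": [[1, -0.4, -1, 0, 0, 0, 0], [1, -0.4, -1, 0, 0, 0, 0], [1, -0.4, -1, 0, 0, 0, 0], [1, -0.1, -1, 0, 0, 0, 0], [1, 0, 0, 0, 0, 0, 0]]}}

```text
clock: 16.85
tool_pos: [0.5459, -0.3104, 0.1951]
tcp_rot: [-3.139, -0.001, 2.971]
force: [0.4, -0.5, 0.4]
grip_width: 0.0852
grasp_force: 0.0
```

```bash
python3 - <<'E'
from h import *
c,im=shot("wrist","w6")
for d in silhouettes("pot4","wrist")[:3]: print(d["conf"],d["extent"])
plan(.547,-.3116,.051,170)
cv2.imwrite("pics/w6c.png",cv2.resize(im[150:350,200:450,::-1],None,fx=2,fy=2))
E
```

```text
0.95 [285.2, 188.5, 365.0, 267.5]
0.67 [293.4, 181.3, 343.8, 204.1]
0.5 [294.5, 185.3, 345.0, 195.7]
units in current tool axes [-0.01 -0.14  3.59] units in target axes [-0.01 -0.14  3.59] turn [ 0.  -0.1  0.5]
```

View pics/w6c.png

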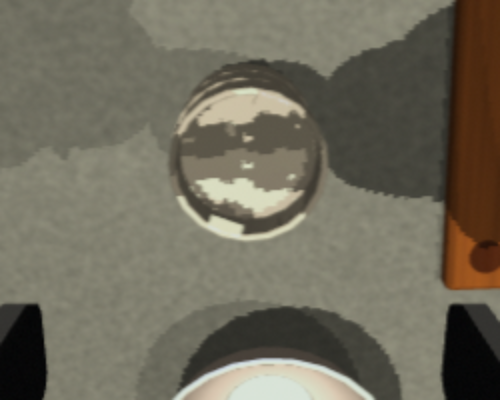

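The rim of pot 3 is centred at crop (248,164), so full-image (324,232).

```bash
sed -i 's/BC=np.array(.*$/BC=np.array([.5306,.2071])/' h.py; python3 - <<'E'
from h import *
c=cam("wrist"); p=px2w(c,231,324,.076); print(p); plan(p[0],p[1],.0535,170)
E
```

```text
[ 0.54625007 -0.30385166  0.076     ]
units in current tool axes [0.04 0.05 3.53] units in target axes [0.04 0.05 3.53] turn [ 0.  -0.1  0.5]
```

Emit:
{"op": "servo_tool", "data": {"plan": [[1, 0, 0.1, 0.8, 0, 0, 0], [1, 0, 0, 0.8, 0, 0, 0], [1, 0, 0, 0.8, 0, 0, 0], [1, 0, 0, 0.7, 0, 0, 0], [1, 0, 0, 0.41, 0, 0, 0]]}}

```text
clock: 17.58
tool_pos: [0.5489, -0.2998, 0.0534]
tcp_rot: [3.14, -0.002, 2.979]
force: [0.7, 0.2, 0.2]
grip_width: 0.0853
grasp_force: 0.0
```

Emit:
{"op": "servo_tool", "data": {"plan": [[0, 0, 0, 0, 0, 0, 0], [0, 0, 0, 0, 0, 0, 0], [0, 0, 0, 0, 0, 0, 0], [0, 0, 0, 0, 0, 0, 0], [0, 0, 0, 0, 0, 0, 0]]}}

```text
clock: 18.2
tool_pos: [0.5497, -0.3017, 0.0557]
tcp_rot: [3.141, 0.002, 2.978]
force: [0.6, 0.6, 5.9]
grip_width: 0.0631
grasp_force: 33.3
```

Emit:
{"op": "servo_tool", "data": {"plan": [[0, 0, 0, -0.05, 0, 0, 0], [0, 0, 0, -0.03, 0, 0, 0], [0, 0, 0, 0, 0, 0, 0], [0, 0, 0, 0, 0, 0, 0], [0, 0, 0, 0, 0, 0, 0]]}}

```text
clock: 18.82
tool_pos: [0.5488, -0.3018, 0.0579]
tcp_rot: [3.142, -0.0, 2.977]
force: [-0.5, 0.4, -1.6]
grip_width: 0.063
grasp_force: 33.0
```

Emit:
{"op": "servo_tool", "data": {"plan": [[0, 0, 0, 0, 0, 0, 10], [0, 0, 0, 0, 0, 0, 10], [0, 0, 0, 0, 0, 0, 10], [0, 0, 0, 0, 0, 0, 10], [0, 0, 0, 0, 0, 0, 10]]}}

```text
clock: 19.45
tool_pos: [0.5489, -0.3018, 0.058]
tcp_rot: [-3.142, -0.0, 2.099]
force: [0.7, -0.2, -1.7]
grip_width: 0.0634
grasp_force: 33.1
```

Emit:
{"op": "servo_tool", "data": {"plan": [[0, 0, 0, 0, 0, 0, 10], [0, 0, 0, 0, 0, 0, 10], [0, 0, 0, 0, 0, 0, 10], [0, 0, 0, -0.1, 0, 0, 0], [0, 0, 0, -0.1, 0, 0, 0]]}}

```text
clock: 20.08
tool_pos: [0.5489, -0.3018, 0.0663]
tcp_rot: [-3.141, 0.0, 1.585]
force: [-0.2, 0.3, -0.9]
grip_width: 0.0633
grasp_force: 33.3
```

```bash
python3 - <<'E'
from h import *
s=observe(); print(s["tool_pos"],s["force"],s["moment"],s["grip_width"])
c,im=shot("side","s7"); a=cv2.resize(im[290:410,310:460,::-1],None,fx=2.5,fy=2.5)
b=cv2.resize(cv2.imread("pics/s2.png")[290:410,310:460],None,fx=2.5,fy=2.5); cv2.imwrite("pics/s7c.png",np.hstack([b,a]))
E
```

```text
[ 0.54894077 -0.3018138   0.06625426] [-0.24959049  0.25718028 -0.85916614] [-0.00287509 -0.06080028  0.02609154] 0.06328773084904418
```

View pics/s7c.png

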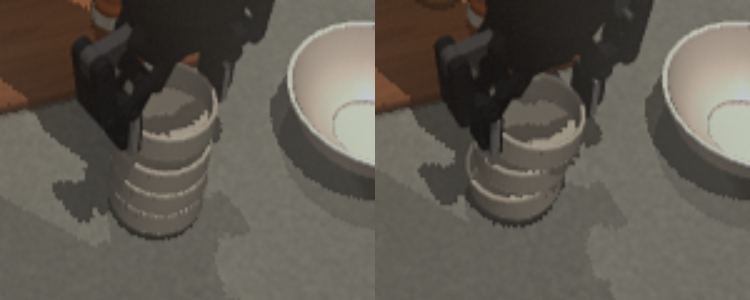

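The right half (now) suggests pot 2 may be tilted under the raised pot 3. I'll take a closer look before lifting.

```bash
python3 - <<'E'
from h import *
im=cv2.imread("pics/s7.png"); a=cv2.resize(im[310:390,330:410],(400,400),interpolation=cv2.INTER_CUBIC)
c,w=shot("wrist","w7"); b=cv2.resize(w[150:400,200:450,::-1],(400,400))
cv2.imwrite("pics/m1.png",np.hstack([a,b]))
E
```

```text
(no output)
```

View pics/m1.png

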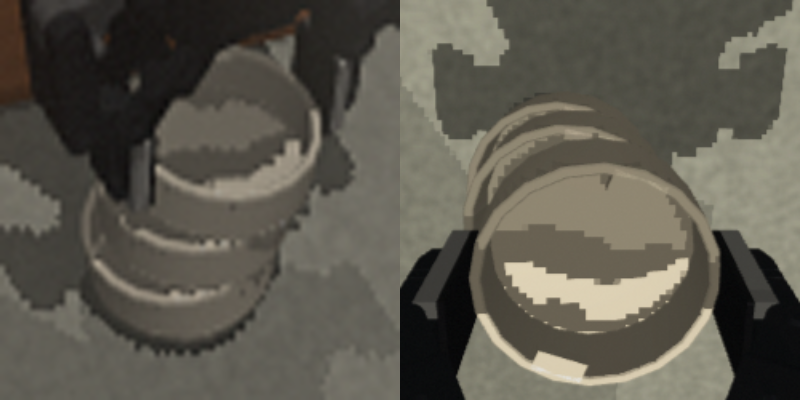

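The views suggest pot 2 turned and rose together with pot 3: the pot 2 to pot 1 gap looks larger than the pot 3 to pot 2 gap. I probably lifted beyond the 3 mm of play. I'll reseat it, leave only about 1 mm of lift, and twist back.

Emit:
{"op": "servo_tool", "data": {"plan": [[0, 0, -0.07, 0, 0, 0, 0], [0, 0, 0, 0.1, 0, 0, 0], [0, 0, 0, 0.1, 0, 0, 0], [0, 0, 0, 0, 0, 0, 0], [0, 0, 0, 0, 0, 0, 0]]}}

```text
clock: 20.8
tool_pos: [0.5462, -0.3019, 0.058]
tcp_rot: [-3.141, 0.0, 1.581]
force: [0.3, 0.1, -1.0]
grip_width: 0.0631
grasp_force: 33.4
```

Emit:
{"op": "servo_tool", "data": {"plan": [[0, 0, 0, 0.05, 0, 0, 0], [0, 0, 0, 0.03, 0, 0, 0], [0, 0, 0, 0, 0, 0, 0], [0, 0, 0, 0, 0, 0, 0], [0, 0, 0, 0, 0, 0, 0]]}}

```text
clock: 21.42
tool_pos: [0.547, -0.3022, 0.0556]
tcp_rot: [3.14, 0.001, 1.581]
force: [0.7, 0.1, 5.4]
grip_width: 0.0629
grasp_force: 33.9
```

```bash
python3 - <<'E'
from h import *
f=[]
for i in range(4):
    get_image("wrist"); s=observe(); f.append(np.r_[s["force"],s["moment"],s["tool_pos"]])
print(np.round(np.mean(f,0),4))
E
```

```text
[ 1.8031  0.8092  5.4281  0.0073 -0.4722 -0.0109  0.5469 -0.3022  0.0556]
```

Emit:
{"op": "servo_tool", "data": {"plan": [[0, 0, 0, -0.04, 0, 0, 0], [0, 0, 0, 0, 0, 0, 0], [0, 0, 0, 0, 0, 0, 0], [0, 0, 0, 0, 0, 0, 0], [0, 0, 0, 0, 0, 0, 0]]}}

```text
clock: 22.25
tool_pos: [0.546, -0.3018, 0.0563]
tcp_rot: [-3.141, -0.0, 1.581]
force: [0.2, 0.6, 0.3]
grip_width: 0.0632
grasp_force: 33.4
```

```bash
python3 - <<'E'
from h import *
f=[]
for i in range(4):
    get_image("wrist"); s=observe(); f.append(np.r_[s["force"],s["moment"],s["tool_pos"]])
print(np.round(np.mean(f,0),4))
E
```

```text
[ 0.1146 -0.0371 -0.9681 -0.026   0.0307 -0.0069  0.5461 -0.3019  0.0564]
```

Emit:
{"op": "servo_tool", "data": {"plan": [[0, 0, 0, -0.01, 0, 0, -10], [0, 0, 0, 0, 0, 0, -10], [0, 0, 0, 0, 0, 0, -10], [0, 0, 0, 0, 0, 0, -10], [0, 0, 0, 0, 0, 0, -10]]}}

```text
clock: 23.08
tool_pos: [0.5461, -0.3019, 0.0569]
tcp_rot: [-3.142, -0.0, 2.46]
force: [-0.8, 0.1, -1.3]
grip_width: 0.0631
grasp_force: 33.4
```

Emit:
{"op": "servo_tool", "data": {"plan": [[0, 0, 0, 0, 0, 0, -10], [0, 0, 0, 0, 0, 0, -10], [0, 0, 0, 0, 0, 0, -10], [0, 0, 0, 0, 0, 0, 0], [0, 0, 0, -0.1, 0, 0, 0]]}}

```text
clock: 23.7
tool_pos: [0.546, -0.3018, 0.0608]
tcp_rot: [3.141, -0.0, 2.973]
force: [0.8, -0.4, -0.6]
grip_width: 0.0632
grasp_force: 33.4
```

Emit:
{"op": "servo_tool", "data": {"plan": [[0, 0, 0, -0.1, 0, 0, 0], [0, 0, 0, 0, 0, 0, 0], [0, 0, 0, 0, 0, 0, 0], [0, 0, 0, 0, 0, 0, 0], [0, 0, 0, 0, 0, 0, 0]]}}

```text
clock: 24.32
tool_pos: [0.5461, -0.3018, 0.0648]
tcp_rot: [3.142, -0.0, 2.977]
force: [0.2, 0.5, 0.1]
grip_width: 0.0633
grasp_force: 33.4
```

```bash
python3 - <<'E'
from h import *
f=[]
for i in range(3):
    w=get_image("wrist"); s=observe(); f.append(np.r_[s["force"],s["moment"],s["tool_pos"]])
print(np.round(np.mean(f,0),4))
c,im=shot("side","s8"); a=cv2.resize(im[310:390,330:410,::-1],(400,400),interpolation=cv2.INTER_CUBIC)
cv2.imwrite("pics/m2.png",np.hstack([a,cv2.resize(w[150:400,200:450,::-1],(400,400))]))
E
```

```text
[ 0.0117 -0.0024 -0.6741  0.0156  0.0199 -0.0029  0.5461 -0.3019  0.0648]
```

View pics/m2.png

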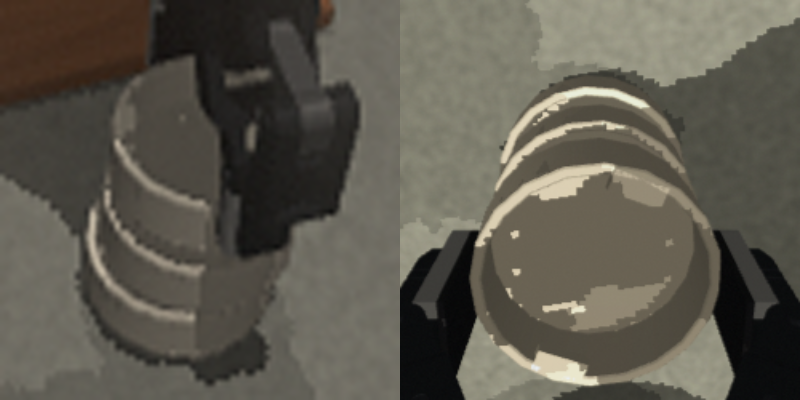

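Spacing now shows pot 3 raised and pot 2 seated. I lift a little more and check numerically that the lower stack doesn't move in the side image.

Emit:
{"op": "servo_tool", "data": {"plan": [[0, 0, 0, -0.1, 0, 0, 0], [0, 0, 0, -0.05, 0, 0, 0], [0, 0, 0, 0, 0, 0, 0], [0, 0, 0, 0, 0, 0, 0], [0, 0, 0, 0, 0, 0, 0]]}}

```text
clock: 25.15
tool_pos: [0.5461, -0.3018, 0.0708]
tcp_rot: [3.142, -0.0, 2.977]
force: [-0.1, -0.4, -0.8]
grip_width: 0.0633
grasp_force: 33.4
```

```bash
python3 - <<'E'
from h import *
c,im=shot("side","s9"); p=cv2.imread("pics/s8.png")[:,:,::-1]
# patches (crop coords/5 + 330,310)
g1=cv2.cvtColor(p,cv2.COLOR_RGB2GRAY);g2=cv2.cvtColor(im,cv2.COLOR_RGB2GRAY)
for n,(x0,y0,x1,y1) in {"pot1":(346,354,370,382),"pot2":(349,346,369,354),"pot2b":(349,340,370,362),"pot3":(352,322,372,344)}.items():
    t=g1[y0:y1,x0:x1]; m=cv2.matchTemplate(g2[y0-12:y1+12,x0-8:x1+8],t,cv2.TM_CCOEFF_NORMED); _,v,_,l=cv2.minMaxLoc(m); print(n,v,"dx",l[0]-8,"dy",l[1]-12)
E
```

```text
pot1 0.9844008088111877 dx 0 dy 0
pot2 0.7277212142944336 dx 0 dy -2
pot2b 0.5830978751182556 dx 0 dy -2
pot3 0.9191060662269592 dx 0 dy -3
```

Emit:
{"op": "servo_tool", "data": {"plan": [[0, 0, 0, -0.1, 0, 0, 0], [0, 0, 0, -0.2, 0, 0, 0], [0, 0, 0, -0.5, 0, 0, 0], [0, 0, 0, -1, 0, 0, 0], [0, 0, 0, 0, 0, 0, 0]]}}

```text
clock: 25.82
tool_pos: [0.5478, -0.3035, 0.1473]
tcp_rot: [-3.14, 0.006, 2.977]
force: [-0.6, -0.9, -0.9]
grip_width: 0.0633
grasp_force: 33.4
```

```bash
python3 - <<'E'
from h import *
c,im=shot("side","s10"); p=cv2.imread("pics/s8.png")[:,:,::-1]
d=np.abs(im.astype(int)-p).sum(2)[300:400,330:420]>60
print("pot1/2 patch diff frac: pot1",d[54:80,16:40].mean(),"pot2 rim",d[38:52,20:38].mean())
for t in ["pot1","pot4"]:
    for n in ["side"]:
        for q in silhouettes(t,n): print(t,round(q["conf"],2),np.round(q["extent"]),q["pixels"].sum())
def edge(col):
    return [ (r_,int(cv2.cvtColor(im,cv2.COLOR_RGB2GRAY)[r_,col])) for r_ in range(320,386,2)]
print(edge(358)); s=observe(); print(s["tool_pos"],s["force"])
E
```

```text
pot1/2 patch diff frac: pot1 0.07211538461538461 pot2 rim 0.23809523809523808
pot1 0.91 [352. 333. 387. 375.] 1266
pot1 0.87 [356. 288. 376. 328.] 753
pot1 0.71 [328. 271. 349. 291.] 414
pot1 0.62 [224. 204. 248. 218.] 257
pot1 0.6 [347. 352. 384. 382.] 336
pot4 0.91 [352. 333. 387. 375.] 1266
pot4 0.87 [356. 288. 376. 328.] 753
pot4 0.71 [328. 271. 349. 291.] 414
pot4 0.62 [224. 204. 248. 218.] 257
pot4 0.6 [347. 352. 384. 382.] 336
[(320, 46), (322, 41), (324, 43), (326, 63), (328, 66), (330, 62), (332, 63), (334, 61), (336, 103), (338, 71), (340, 70), (342, 73), (344, 73), (346, 73), (348, 73), (350, 74), (352, 73), (354, 73), (356, 69), (358, 147), (360, 132), (362, 77), (364, 79), (366, 80), (368, 78), (370, 120), (372, 101), (374, 82), (376, 84), (378, 84), (380, 51), (382, 89), (384, 92)]
[ 0.54615338 -0.30152385  0.14316054] [-0.38259949  0.55576399 -0.83305051]
```

Two pots remain standing and one is held. Carry it to the middle slot.

Emit:
{"op": "servo_tool", "data": {"plan": [[0, 0, 0, -1, 0, 0, 0], [0, 0, 0, -0.5, 0, 0, 0], [0, 0.15, 1, 0, 0, 0, 0], [0, 0.15, 1, 0, 0, 0, 0], [0, 0.15, 1, 0, 0, 0, 0]]}}

```text
clock: 26.6
tool_pos: [0.5477, -0.1791, 0.2024]
tcp_rot: [3.141, -0.001, 2.977]
force: [0.4, 0.1, -0.1]
grip_width: 0.063
grasp_force: 33.6
```

Emit:
{"op": "servo_tool", "data": {"plan": [[0, 0.15, 1, 0, 0, 0, 0], [0, 0.15, 1, 0, 0, 0, 0], [0, 0.15, 1, 0, 0, 0, 0], [0, 0.15, 1, 0, 0, 0, 0], [0, 0.15, 1, 0, 0, 0, 0]]}}

```text
clock: 27.22
tool_pos: [0.5507, 0.0231, 0.2025]
tcp_rot: [3.142, -0.001, 2.978]
force: [0.8, -0.6, -0.2]
grip_width: 0.0634
grasp_force: 33.6
```

Emit:
{"op": "servo_tool", "data": {"plan": [[0, 0.15, 1, 0, 0, 0, 0], [0, 0.15, 1, 0, 0, 0, 0], [0, 0.15, 1, 0, 0, 0, 0], [0, 0.15, 1, 0, 0, 0, 0], [0, 0, 0, 0, 0, 0, 0]]}}

```text
clock: 27.85
tool_pos: [0.5527, 0.1878, 0.2018]
tcp_rot: [3.141, -0.001, 2.984]
force: [0.1, -1.2, -0.4]
grip_width: 0.0628
grasp_force: 33.6
```

```bash
python3 - <<'E'
from h import *
s=observe(); print(s["tool_pos"],np.degrees(s["tcp_rot"]),s["grip_width"])
plan(*box(0,0),.0165,170.6)
E
```

```text
[0.55266596 0.18778012 0.20178606] [ 1.79991575e+02 -8.48085663e-02  1.70951900e+02] 0.06279882418008137
units in current tool axes [0.61 0.39 4.63] units in target axes [0.62 0.39 4.63] turn [ 0.  -0.1  0.4]
```

Emit:
{"op": "servo_tool", "data": {"plan": [[0, 0.6, 0.4, 0.3, 0, 0, 0], [0, 0, 0, 0.7, 0, 0, 0], [0, 0, 0, 0.8, 0, 0, 0], [0, 0, 0, 0.8, 0, 0, 0], [0, 0, 0, 0.8, 0, 0, 0]]}}

```text
clock: 28.48
tool_pos: [0.5324, 0.2021, 0.0657]
tcp_rot: [-3.141, -0.0, 2.977]
force: [1.7, 0.1, -1.0]
grip_width: 0.0632
grasp_force: 33.6
```

Emit:
{"op": "servo_tool", "data": {"plan": [[0, 0, 0, 0.6, 0, 0, 0], [0, 0, 0, 0.4, 0, 0, 0], [0, 0, 0, 0.2, 0, 0, 0], [0, 0, 0, 0, 0, 0, 0], [0, 0, 0, 0, 0, 0, 0]]}}

```text
clock: 29.1
tool_pos: [0.5331, 0.2033, 0.0197]
tcp_rot: [3.141, 0.001, 2.977]
force: [0.2, 0.4, -0.2]
grip_width: 0.0633
grasp_force: 33.6
```

Emit:
{"op": "servo_tool", "data": {"plan": [[0, 0, 0.08, 0.08, 0, 0, 0], [0, 0, 0, 0, 0, 0, 0], [0, 0, 0, 0, 0, 0, 0], [1, 0, 0, 0, 0, 0, 0], [1, 0, 0, 0, 0, 0, 0]]}}

```text
clock: 29.72
tool_pos: [0.5331, 0.2062, 0.0158]
tcp_rot: [3.142, 0.0, 2.977]
force: [-0.6, 0.2, -0.5]
grip_width: 0.0851
grasp_force: 0.0
```

Emit:
{"op": "servo_tool", "data": {"plan": [[1, 0, 0, 0, 0, 0, 0], [1, 0, 0, 0, 0, 0, 0], [1, 0, 0, -0.6, 0, 0, 0], [1, 0, 0, -0.8, 0, 0, 0], [1, 0, 0, -1, 0, 0, 0]]}}

```text
clock: 30.35
tool_pos: [0.5326, 0.2061, 0.1122]
tcp_rot: [-3.141, -0.001, 2.977]
force: [0.1, -0.2, 0.4]
grip_width: 0.0855
grasp_force: 0.0
```

Emit:
{"op": "servo_tool", "data": {"plan": [[1, 0, 0, -1, 0, 0, 0], [1, 0, 0, -1, 0, 0, 0], [1, 0, 0, 0, 0, 0, 0], [1, 0, 0, 0, 0, 0, 0], [1, 0, 0, 0, 0, 0, 0]]}}

```text
clock: 30.98
tool_pos: [0.5323, 0.2061, 0.1905]
tcp_rot: [-3.14, -0.002, 2.977]
force: [-0.4, -0.5, -0.3]
grip_width: 0.0852
grasp_force: 0.0
```

```bash
python3 - <<'E'
from h import *
c,im=shot("wrist","w11")
for d in silhouettes("pot4","wrist")[:5]:
    e=d["extent"]; p=px2w(c,(e[1]+e[3])/2,(e[0]+e[2])/2,.036); print(round(d["conf"],2),np.round(e),d["pixels"].sum(),np.round(p,3),np.round(tobox(p),3))
plan(.547,-.302,.195,170.5)
E
```

```text
0.93 [256.  82. 332. 164.] 4904 [0.446 0.197 0.036] [-0.024  0.082]
0.61 [288. 181. 357. 252.] 3950 [0.527 0.207 0.036] [-0.     0.003]
units in current tool axes [ -2.43 -12.47  -0.09] units in target axes [ -2.45 -12.47  -0.11] turn [-0.1 -0.1  0.1]
```

Emit:
{"op": "servo_tool", "data": {"plan": [[1, -0.2, -1, 0, 0, 0, 0], [1, -0.2, -1, 0, 0, 0, 0], [1, -0.2, -1, 0, 0, 0, 0], [1, -0.2, -1, 0, 0, 0, 0], [1, -0.2, -1, 0, 0, 0, 0]]}}

```text
clock: 31.7
tool_pos: [0.5395, 0.0011, 0.1912]
tcp_rot: [-3.141, -0.001, 2.977]
force: [0.9, 0.7, -0.5]
grip_width: 0.0853
grasp_force: 0.0
```

Emit:
{"op": "servo_tool", "data": {"plan": [[1, -0.2, -1, 0, 0, 0, 0], [1, -0.2, -1, 0, 0, 0, 0], [1, -0.2, -1, 0, 0, 0, 0], [1, -0.2, -1, 0, 0, 0, 0], [1, -0.2, -1, 0, 0, 0, 0]]}}

```text
clock: 32.33
tool_pos: [0.5463, -0.2026, 0.1911]
tcp_rot: [-3.142, -0.001, 2.978]
force: [0.4, 0.7, 0.2]
grip_width: 0.0856
grasp_force: 0.0
```

Emit:
{"op": "servo_tool", "data": {"plan": [[1, -0.2, -1, 0.2, 0, 0, 0], [1, -0.2, -1, 0.4, 0, 0, 0], [1, 0, -0.4, 0.4, 0, 0, 0], [1, 0, 0, 0, 0, 0, 0], [1, 0, 0, 0, 0, 0, 0]]}}

```text
clock: 32.95
tool_pos: [0.547, -0.2978, 0.1517]
tcp_rot: [3.141, -0.0, 2.978]
force: [0.8, -0.4, 0.2]
grip_width: 0.0853
grasp_force: 0.0
```

```bash
python3 - <<'E'
from h import *
c,im=shot("wrist","w12")
for d in silhouettes("pot4","wrist")[:4]:
    e=d["extent"]; p=px2w(c,(e[1]+e[3])/2,(e[0]+e[2])/2,.053); w=np.linalg.norm(px2w(c,240,e[2],.053)-px2w(c,240,e[0],.053)); print(round(d["conf"],2),np.round(e),d["pixels"].sum(),np.round(p,4),w)
plan(.547,-.302,.0345,170.5)
cv2.imwrite("pics/w12c.png",cv2.resize(im[150:400,200:450,::-1],(500,500)))
E
```

```text
0.91 [275. 186. 360. 278.] 5944 [ 0.5401 -0.2998  0.053 ] 0.062488302454712735
units in current tool axes [-0.   -0.11  2.94] units in target axes [-0.01 -0.11  2.94] turn [0.  0.  0.2]
```

Emit:
{"op": "servo_tool", "data": {"plan": [[1, 0.05, -0.05, 0.7, 0, 0, 0], [1, 0, 0, 0.8, 0, 0, 0], [1, 0, 0, 0.8, 0, 0, 0], [1, 0, 0, 0.5, 0, 0, 0], [1, 0, 0, 0.08, 0, 0, 0]]}}

```text
clock: 33.67
tool_pos: [0.5443, -0.2995, 0.0358]
tcp_rot: [3.141, -0.001, 2.978]
force: [-0.2, 0.1, -0.2]
grip_width: 0.0852
grasp_force: 0.0
```

Emit:
{"op": "servo_tool", "data": {"plan": [[0, 0, 0, 0, 0, 0, 0], [0, 0, 0, 0, 0, 0, 0], [0, 0, 0, 0, 0, 0, 0], [0, 0, 0, 0, 0, 0, 0], [0, 0, 0, 0, 0, 0, 0]]}}

```text
clock: 34.3
tool_pos: [0.5453, -0.3009, 0.0381]
tcp_rot: [-3.141, 0.003, 2.977]
force: [-0.7, 0.4, 6.4]
grip_width: 0.0634
grasp_force: 33.4
```

```bash
python3 - <<'E'
from h import *
f=[]
for i in range(3):
    w=get_image("wrist"); s=observe(); f.append(np.r_[s["force"],s["moment"],s["tool_pos"]])
print(np.round(np.mean(f,0),4))
E
```

```text
[-8.7600e-01  1.1502e+00  6.8730e+00  1.8930e-01  1.6640e-01  4.8000e-03
  5.4530e-01 -3.0090e-01  3.8100e-02]
```

Pot 2 may already be turned loose from pot 1. I test it with a small straight lift and watch pot 1 in the side view.

```bash
python3 - <<'E'
from h import *
shot("side","s13")
E
```

Emit:
{"op": "servo_tool", "data": {"plan": [[0, 0, 0, -0.05, 0, 0, 0], [0, 0, 0, -0.1, 0, 0, 0], [0, 0, 0, -0.1, 0, 0, 0], [0, 0, 0, 0, 0, 0, 0], [0, 0, 0, 0, 0, 0, 0]]}}

```text
clock: 35.12
tool_pos: [0.5444, -0.3003, 0.0464]
tcp_rot: [3.141, -0.0, 2.977]
force: [-0.3, -0.4, -2.1]
grip_width: 0.0634
grasp_force: 33.2
```

```bash
cat > cmp.py <<'E'
from h import *
import sys
c,im=shot("side",sys.argv[2]); p=cv2.imread(f"pics/{sys.argv[1]}.png")[:,:,::-1]
g1=cv2.cvtColor(p,cv2.COLOR_RGB2GRAY);g2=cv2.cvtColor(im,cv2.COLOR_RGB2GRAY)
for n,(x0,y0,x1,y1) in {"pot1":(345,366,372,384),"pot1L":(343,360,360,384),"rim1":(346,358,366,372),"pot2":(349,338,366,356)}.items():
    U=lambda g,a:cv2.resize(g,None,fx=4,fy=4,interpolation=cv2.INTER_CUBIC)
    m=cv2.matchTemplate(U(g2[y0-10:y1+10,x0-6:x1+6],0),U(g1[y0:y1,x0:x1],0),cv2.TM_CCOEFF_NORMED); _,v,_,l=cv2.minMaxLoc(m); print(n,round(v,3),"dx",l[0]/4-6,"dy",l[1]/4-10)
print(observe()["tool_pos"],observe()["force"])
E
python3 cmp.py s13 s14
```

```text
pot1 0.888 dx -0.5 dy -2.0
pot1L 0.898 dx 0.0 dy -1.75
rim1 0.927 dx 0.0 dy -2.25
pot2 0.926 dx -0.25 dy -2.75
[ 0.54429714 -0.30022684  0.04630949] [ 0.33286838  0.19204588 -0.69245204]
```

Pot 1 rose too, so they are locked. I lower it back to just above seated and twist.

Emit:
{"op": "servo_tool", "data": {"plan": [[0, 0, 0, 0.1, 0, 0, 0], [0, 0, 0, 0.08, 0, 0, 0], [0, 0, 0, 0, 0, 0, 0], [0, 0, 0, 0, 0, 0, 0], [0, 0, 0, 0, 0, 0, 0]]}}

```text
clock: 35.8
tool_pos: [0.5445, -0.3004, 0.0394]
tcp_rot: [-3.142, 0.0, 2.977]
force: [0.0, 0.7, -0.6]
grip_width: 0.0635
grasp_force: 33.3
```

Emit:
{"op": "servo_tool", "data": {"plan": [[0, 0, 0, 0, 0, 0, 10], [0, 0, 0, 0, 0, 0, 10], [0, 0, 0, 0, 0, 0, 10], [0, 0, 0, 0, 0, 0, 10], [0, 0, 0, 0, 0, 0, 10]]}}

```text
clock: 36.42
tool_pos: [0.5445, -0.3003, 0.0394]
tcp_rot: [3.141, 0.0, 2.099]
force: [0.3, 0.4, -1.1]
grip_width: 0.0628
grasp_force: 33.3
```

Emit:
{"op": "servo_tool", "data": {"plan": [[0, 0, 0, 0, 0, 0, 10], [0, 0, 0, 0, 0, 0, 10], [0, 0, 0, 0, 0, 0, 10], [0, 0, 0, 0, 0, 0, 0], [0, 0, 0, 0, 0, 0, 0]]}}

```text
clock: 37.05
tool_pos: [0.5445, -0.3003, 0.0393]
tcp_rot: [3.142, 0.0, 1.585]
force: [0.3, 0.7, -0.3]
grip_width: 0.0633
grasp_force: 33.3
```

```bash
python3 - <<'E'
from h import *
shot("side","s15"); print(observe()["tool_pos"],observe()["force"])
E
```

```text
[ 0.54444564 -0.30033502  0.03934604] [-0.38775459 -0.76587436  0.46550555]
```

Emit:
{"op": "servo_tool", "data": {"plan": [[0, 0, 0, -0.1, 0, 0, 0], [0, 0, 0, -0.1, 0, 0, 0], [0, 0, 0, 0, 0, 0, 0], [0, 0, 0, 0, 0, 0, 0], [0, 0, 0, 0, 0, 0, 0]]}}

```text
clock: 37.72
tool_pos: [0.5444, -0.3003, 0.0472]
tcp_rot: [-3.142, -0.0, 1.581]
force: [-0.2, 0.3, -0.7]
grip_width: 0.0633
grasp_force: 33.3
```

```bash
python3 cmp.py s15 s16
```

```text
pot1 0.931 dx -0.25 dy -0.25
pot1L 0.922 dx -0.25 dy -0.25
rim1 0.75 dx -0.25 dy -0.25
pot2 0.979 dx 0.0 dy -3.0
[ 0.54432589 -0.30028108  0.04715507] [-0.89063154  1.17840586 -0.60915427]
```

Pot 1 stays put while pot 2 rises, so they are separated. Lift it and carry it to the third slot.

Emit:
{"op": "servo_tool", "data": {"plan": [[0, 0, 0, -0.3, 0, 0, 0], [0, 0, 0, -0.8, 0, 0, 0], [0, 0, 0, -1, 0, 0, 0], [0, 0, 0, -1, 0, 0, 0], [0, 0, 0, -0.8, 0, 0, 0]]}}

```text
clock: 38.4
tool_pos: [0.5443, -0.3008, 0.2058]
tcp_rot: [3.14, 0.001, 1.581]
force: [0.2, -0.6, -0.6]
grip_width: 0.0632
grasp_force: 33.3
```

Emit:
{"op": "servo_tool", "data": {"plan": [[0, 0, 0, 0, 0, 0, -10], [0, 0, 0, 0, 0, 0, -10], [0, 0, 0, 0, 0, 0, -10], [0, 0, 0, 0, 0, 0, -10], [0, 0, 0, 0, 0, 0, -10]]}}

```text
clock: 39.02
tool_pos: [0.5441, -0.3007, 0.2041]
tcp_rot: [-3.142, 0.001, 2.459]
force: [-0.4, -0.1, -0.2]
grip_width: 0.0633
grasp_force: 33.3
```

Emit:
{"op": "servo_tool", "data": {"plan": [[0, 0, 0, 0, 0, 0, -10], [0, 0, 0, 0, 0, 0, -10], [0, 0, 0, 0, 0, 0, -10], [0, 0, 0, 0, 0, 0, 0], [0, 0, 0, 0, 0, 0, 0]]}}

```text
clock: 39.65
tool_pos: [0.5442, -0.3006, 0.2037]
tcp_rot: [-3.142, 0.0, 2.973]
force: [-0.7, -0.1, -1.0]
grip_width: 0.0633
grasp_force: 33.3
```

```bash
python3 - <<'E'
from h import *
s=observe(); print(s["tool_pos"],np.degrees(s["tcp_rot"]),s["grip_width"],np.round(s["qpos"],2))
plan(*box(0,-.08),.2,170.6)
for d in silhouettes("pot1","side")[:0]: pass
c,im=shot("side","s17")
for d in silhouettes("pot1","side")[:5]: print(round(d["conf"],2),np.round(d["extent"]),d["pixels"].sum())
E
```

```text
[ 0.54422474 -0.30061176  0.2036691 ] [-1.79997847e+02  1.86709408e-02  1.70351285e+02] 0.06325812559796909 [-0.16  0.54  0.86  1.68 -0.45  1.13  2.23]
units in current tool axes [ 0.46 12.46  0.09] units in target axes [ 0.41 12.47  0.09] turn [-0.   0.  -0.2]
0.77 [254. 191. 277. 207.] 322
0.73 [355. 260. 398. 303.] 925
0.68 [220. 203. 246. 219.] 252
0.57 [351. 338. 390. 382.] 1222
```

Emit:
{"op": "servo_tool", "data": {"plan": [[0, 0, 1, 0, 0, 0, 0], [0, 0, 1, 0, 0, 0, 0], [0, 0.05, 1, 0, 0, 0, 0], [0, 0.05, 1, 0, 0, 0, 0], [0, 0.05, 1, 0, 0, 0, 0]]}}

```text
clock: 40.42
tool_pos: [0.5712, -0.1007, 0.2033]
tcp_rot: [-3.141, -0.0, 2.976]
force: [0.9, 0.3, -0.2]
grip_width: 0.0633
grasp_force: 33.4
```

Emit:
{"op": "servo_tool", "data": {"plan": [[0, 0.05, 1, 0, 0, 0, 0], [0, 0.05, 1, 0, 0, 0, 0], [0, 0.05, 1, 0, 0, 0, 0], [0, 0.05, 1, 0, 0, 0, 0], [0, 0.05, 1, 0, 0, 0, 0]]}}

```text
clock: 41.05
tool_pos: [0.594, 0.0983, 0.2033]
tcp_rot: [-3.141, 0.0, 2.976]
force: [-0.3, 0.8, 0.2]
grip_width: 0.0633
grasp_force: 33.4
```

Emit:
{"op": "servo_tool", "data": {"plan": [[0, 0.03, 1, 0, 0, 0, 0], [0, 0.03, 1, 0, 0, 0, 0], [0, 0, 0.5, 0, 0, 0, 0], [0, 0, 0, 0, 0, 0, 0], [0, 0, 0, 0, 0, 0, 0]]}}

```text
clock: 41.68
tool_pos: [0.608, 0.1935, 0.2034]
tcp_rot: [-3.14, 0.0, 2.975]
force: [-0.6, 0.1, -1.4]
grip_width: 0.0632
grasp_force: 33.4
```

```bash
python3 - <<'E'
from h import *
plan(*box(0,-.08),.0197,170.6)
E
```

```text
units in current tool axes [-0.03  0.02  4.59] units in target axes [-0.03  0.02  4.59] turn [-0.1  0.  -0.2]
```

Emit:
{"op": "servo_tool", "data": {"plan": [[0, 0, 0, 0.8, 0, 0, 0], [0, 0, 0, 0.8, 0, 0, 0], [0, 0, 0, 0.8, 0, 0, 0], [0, 0, 0, 0.8, 0, 0, 0], [0, 0, 0, 0.7, 0, 0, 0]]}}

```text
clock: 42.3
tool_pos: [0.6081, 0.1934, 0.0467]
tcp_rot: [-3.141, 0.0, 2.974]
force: [-0.7, -0.1, -0.7]
grip_width: 0.0629
grasp_force: 33.4
```

Emit:
{"op": "servo_tool", "data": {"plan": [[0, 0, 0, 0.4, 0, 0, 0], [0, 0, 0, 0.2, 0, 0, 0], [0, 0, 0, 0.07, 0, 0, 0], [0, 0, 0, 0, 0, 0, 0], [0, 0, 0, 0, 0, 0, 0]]}}

```text
clock: 42.92
tool_pos: [0.6084, 0.1961, 0.0213]
tcp_rot: [3.141, 0.001, 2.978]
force: [-0.1, -0.2, -1.1]
grip_width: 0.0632
grasp_force: 33.4
```

Emit:
{"op": "servo_tool", "data": {"plan": [[1, 0, 0, 0, 0, 0, 0], [1, 0, 0, 0, 0, 0, 0], [1, 0, 0, 0, 0, 0, 0], [1, 0, 0, 0, 0, 0, 0], [1, 0, 0, -0.6, 0, 0, 0]]}}

```text
clock: 43.55
tool_pos: [0.6066, 0.1957, 0.0431]
tcp_rot: [-3.14, -0.003, 2.977]
force: [0.4, 0.5, -1.0]
grip_width: 0.0853
grasp_force: 0.0
```

Emit:
{"op": "servo_tool", "data": {"plan": [[1, 0, 0, -0.8, 0, 0, 0], [1, 0, 0, -1, 0, 0, 0], [1, 0, 0, -1, 0, 0, 0], [1, 0, 0, -1, 0, 0, 0], [1, 0, 0, 0, 0, 0, 0]]}}

```text
clock: 44.18
tool_pos: [0.6098, 0.1959, 0.1999]
tcp_rot: [3.138, 0.005, 2.977]
force: [-0.7, -0.0, -0.4]
grip_width: 0.0855
grasp_force: 0.0
```

```bash
python3 - <<'E'
from h import *
c,im=shot("wrist","w18")
for d in silhouettes("pot4","wrist")[:5]:
    e=d["extent"]; p=px2w(c,(e[1]+e[3])/2,(e[0]+e[2])/2,.036); print(round(d["conf"],2),np.round(e),d["pixels"].sum(),np.round(p,3),np.round(tobox(p),3))
plan(.602,-.088,.2,170.5)
E
```

```text
0.78 [247.   1. 331.  68.] 4535 [0.459 0.196 0.036] [-0.023  0.069]
0.69 [282.  89. 355. 163.] 4559 [0.53  0.207 0.036] [-0.     0.001]
0.61 [287. 178. 357. 247.] 3769 [0.605 0.198 0.036] [ 0.003 -0.075]
units in current tool axes [-1.02 -7.03 -0.09] units in target axes [-1.03 -7.03 -0.09] turn [ 0.  -0.   0.1]
```

```bash
cat >> h.py <<'E'
def potc(c,e,z=.036,r=.032):
    d=-np.array([np.cos(np.radians(170.5)),np.sin(np.radians(170.5))]); p=px2w(c,e[3],(e[0]+e[2])/2,z)[:2]-r*d; return np.round(p,4)
E
python3 - <<'E'
from h import *
c=cam("wrist")
for d in silhouettes("pot4","wrist")[:3]: print(np.round(d["extent"],1),potc(c,d["extent"]))
E
```

```text
[246.9   1.  330.7  67.5] [0.4479 0.1962]
[282.2  89.2 354.9 163.2] [0.5257 0.2073]
[287.2 178.3 356.9 247.2] [0.6018 0.1977]
```

Emit:
{"op": "servo_tool", "data": {"plan": [[1, -0.2, -1, 0, 0, 0, 0], [1, -0.2, -1, 0, 0, 0, 0], [1, -0.2, -1, 0, 0, 0, 0], [1, -0.2, -1, 0, 0, 0, 0], [1, -0.2, -1, 0, 0, 0, 0]]}}

```text
clock: 44.95
tool_pos: [0.6139, -0.009, 0.195]
tcp_rot: [-3.141, -0.002, 2.978]
force: [-0.2, -0.1, -0.4]
grip_width: 0.0855
grasp_force: 0.0
```

Emit:
{"op": "servo_tool", "data": {"plan": [[1, 0, -1, 0, 0, 0, 0], [1, 0, -1, 0.3, 0, 0, 0], [1, 0, 0, 0.7, 0, 0, 0], [1, 0, 0, 0, 0, 0, 0], [1, 0, 0, 0, 0, 0, 0]]}}

```text
clock: 45.58
tool_pos: [0.6017, -0.0863, 0.1564]
tcp_rot: [-3.141, -0.001, 2.978]
force: [-0.4, -0.8, 0.1]
grip_width: 0.0858
grasp_force: 0.0
```

```bash
cat > pies.py <<'E'
from h import *
s=observe(); print(s["tool_pos"])
c,im=shot("wrist","wp%d"%int(s["clock"]*100))
for d in silhouettes("pie1","wrist"):
    e=d["extent"]; m=d["pixels"]; rgb=im[m].mean(0)
    print(round(d["conf"],2),np.round(e),"rgb",np.round(rgb),"ctr(top z.042)",np.round(px2w(c,(e[1]+e[3])/2,(e[0]+e[2])/2,.042),4)[:2],"edge",potc(c,e,.040,.021))
for d in silhouettes("mustard","wrist")[:1]: e=d["extent"]; print("mustard",potc(c,e,.066,.019))
E
python3 pies.py
```

```text
[ 0.60172179 -0.08633231  0.15641667]
0.97 [260. 168. 317. 226.] rgb [181. 113.  35.] ctr(top z.042) [ 0.5686 -0.1062] edge [ 0.5705 -0.1074]
0.76 [303.  48. 360. 113.] rgb [213. 142.  47.] ctr(top z.042) [ 0.4945 -0.0615] edge [ 0.4943 -0.0612]
0.71 [621. 153. 638. 214.] rgb [84. 79. 67.] ctr(top z.042) [0.6002 0.1473] edge [0.6045 0.1548]
0.69 [180.  16. 248.  90.] rgb [173. 106.  34.] ctr(top z.042) [ 0.4645 -0.137 ] edge [ 0.4658 -0.14  ]
mustard [ 0.5913 -0.1527]
```

Pie A has been knocked to (0.570,-0.107), close to the mustard. I grip it across the line to the mustard (yaw 114).

Emit:
{"op": "servo_tool", "data": {"plan": [[1, 0, 0, 0, 0, 0, 10], [1, 0, 0, 0, 0, 0, 10], [1, 0, 0, 0, 0, 0, 10], [1, 0, 0, 0, 0, 0, 10], [1, 0, 0, 0, 0, 0, 10]]}}

```text
clock: 46.35
tool_pos: [0.6021, -0.0862, 0.1572]
tcp_rot: [3.141, 0.0, 2.1]
force: [-0.3, -0.0, 0.1]
grip_width: 0.0856
grasp_force: 0.0
```

```bash
python3 - <<'E'
from h import *
plan(.570,-.107,.156,114)
E
```

```text
units in current tool axes [-0.04 -0.95  0.03] units in target axes [-0.15 -0.94  0.03] turn [0.1 0.  6.3]
```

Emit:
{"op": "servo_tool", "data": {"plan": [[0.75, 0, 0, 0, 0, 0, 6], [0.75, -0.15, -0.95, 0.3, 0, 0, 0], [0.75, 0, 0, 0.4, 0, 0, 0], [0.75, 0, 0, 0, 0, 0, 0], [0.75, 0, 0, 0, 0, 0, 0]]}}

```text
clock: 46.98
tool_pos: [0.5705, -0.1076, 0.129]
tcp_rot: [3.141, 0.0, 2.001]
force: [-0.3, -0.1, -0.4]
grip_width: 0.064
grasp_force: 0.0
```

```bash
sed -i 's/d=-np.array.*; p=px2w/y=observe()["tcp_rot"][2]; d=-np.array([np.cos(y),np.sin(y)]); p=px2w/' h.py; python3 pies.py
```

```text
[ 0.57054297 -0.10758325  0.1289807 ]
0.89 [293. 209. 352. 276.] rgb [180. 115.  35.] ctr(top z.042) [ 0.5708 -0.1044] edge [ 0.573  -0.1093]
0.87 [  2.  27.  84. 103.] rgb [177. 142.   1.] ctr(top z.042) [ 0.3701 -0.0725] edge [ 0.3641 -0.0755]
0.74 [210. 105. 278. 172.] rgb [211. 141.  45.] ctr(top z.042) [ 0.4956 -0.0617] edge [ 0.4941 -0.063 ]
0.57 [132. 190. 203. 251.] rgb [164.  98.  27.] ctr(top z.042) [ 0.4671 -0.1346] edge [ 0.4642 -0.1378]
mustard [ 0.5932 -0.1556]
```

Emit:
{"op": "servo_tool", "data": {"plan": [[0.75, 0, 0, 0.6, 0, 0, 0], [0.75, 0, 0, 0.7, 0, 0, 0], [0.75, 0, 0, 0.7, 0, 0, 0], [0.75, 0, 0, 0.41, 0, 0, 0], [0.75, 0, 0, 0, 0, 0, 0]]}}

```text
clock: 47.75
tool_pos: [0.5692, -0.1081, 0.0315]
tcp_rot: [-3.14, -0.001, 2.0]
force: [0.1, 0.0, -0.2]
grip_width: 0.0644
grasp_force: 0.0
```

Emit:
{"op": "servo_tool", "data": {"plan": [[0, 0, 0, 0, 0, 0, 0], [0, 0, 0, 0, 0, 0, 0], [0, 0, 0, 0, 0, 0, 0], [0, 0, 0, 0, 0, 0, 0], [0, 0, 0, 0, 0, 0, 0]]}}

```text
clock: 48.38
tool_pos: [0.5704, -0.1085, 0.0333]
tcp_rot: [3.14, 0.001, 2.0]
force: [-1.0, -0.3, 7.1]
grip_width: 0.0406
grasp_force: 30.0
```

Emit:
{"op": "servo_tool", "data": {"plan": [[0, 0, 0, -0.1, 0, 0, 0], [0, 0, 0, -0.5, 0, 0, 0], [0, 0, 0, -1, 0, 0, 0], [0, 0, 0, -1, 0, 0, 0], [0, 0, 0, -1, 0, 0, 0]]}}

```text
clock: 49.0
tool_pos: [0.5694, -0.1084, 0.1786]
tcp_rot: [3.141, 0.0, 1.999]
force: [0.9, 0.3, -0.2]
grip_width: 0.04
grasp_force: 30.5
```

Emit:
{"op": "servo_tool", "data": {"plan": [[0, 0, 0, -0.5, 0, 0, -10], [0, 0, 0, 0, 0, 0, -10], [0, 0, 0, 0, 0, 0, -10], [0, 0, 0, 0, 0, 0, -10], [0, 0, 0, 0, 0, 0, -10]]}}

```text
clock: 49.62
tool_pos: [0.5694, -0.1085, 0.1974]
tcp_rot: [3.142, 0.001, 2.878]
force: [0.4, -0.8, -0.2]
grip_width: 0.0403
grasp_force: 30.5
```

```bash
python3 - <<'E'
from h import *
for n in ["top","side"]:
    c,im=shot(n,"q"+n)
    for d in silhouettes("pot4",n)[:5]:
        e=d["extent"]; ys,xs=np.nonzero(d["pixels"]); print(n,round(d["conf"],2),np.round(e),np.round(px2w(c,(e[1]+e[3])/2,(e[0]+e[2])/2,.034),4)[:2],len(xs))
    for d in spot_point("pot4",n)[:5]: print(n,"pt",round(d["conf"],2),np.round(px2w(c,*d["pixel"],.004),4)[:2])
    e=[c]; 
s=observe(); print(s["tool_pos"],s["tcp_rot"],s["grip_width"],s["grasp_force"])
E
```

```text
top 0.9 [208. 204. 234. 233.] [0.608  0.1881] 497
top 0.82 [202. 233. 229. 263.] [0.5283 0.1966] 492
top 0.66 [202. 266. 228. 294.] [0.446  0.1932] 512
top 0.64 [394. 236. 418. 264.] [ 0.5389 -0.298 ] 507
top pt 0.97 [0.6109 0.1928]
top pt 0.76 [ 0.5556 -0.301 ]
top pt 0.68 [0.5339 0.2052]
top pt 0.65 [0.4382 0.2003]
side 0.87 [284. 187. 311. 206.] [0.6055 0.1874] 393
side 0.84 [258. 193. 278. 208.] [0.5338 0.2032] 295
side 0.78 [221. 203. 249. 217.] [0.4476 0.1987] 261
side 0.7 [186. 439. 366. 479.] [ 0.3424 -0.3999] 2159
side 0.56 [350. 338. 390. 378.] [ 0.5409 -0.3084] 1161
side pt 0.86 [ 0.5409 -0.3007]
side pt 0.72 [0.3637 0.0202]
side pt 0.66 [0.533  0.2131]
side pt 0.6 [0.607  0.1935]
side pt 0.48 [0.4468 0.1959]
[ 0.5695315  -0.10822846  0.19644696] [-3.14159128e+00  2.15693444e-04  2.86936804e+00] 0.040435286071110126 30.465697646141052
```

Emit:
{"op": "servo_tool", "data": {"plan": [[0, 0, 0, 0, 0, 0, -6], [0, 0, 1, 0, 0, 0, 0], [0, 0, 1, 0, 0, 0, 0], [0, 0, 1, 0, 0, 0, 0], [0, 0, 1, 0, 0, 0, 0]]}}

```text
clock: 50.55
tool_pos: [0.5958, 0.051, 0.1961]
tcp_rot: [-3.141, -0.0, 2.975]
force: [0.6, -0.3, -1.1]
grip_width: 0.0402
grasp_force: 30.5
```

Emit:
{"op": "servo_tool", "data": {"plan": [[0, 0, 1, 0, 0, 0, 0], [0, 0, 1, 0, 0, 0, 0], [0, 0, 1, 0, 0, 0, 0], [0, 0.3, 0.5, 0, 0, 0, 0], [0, 0, 0, 0, 0, 0, 0]]}}

```text
clock: 51.18
tool_pos: [0.606, 0.1923, 0.1955]
tcp_rot: [-3.141, -0.001, 2.98]
force: [0.5, 0.3, -0.3]
grip_width: 0.0404
grasp_force: 30.5
```

```bash
python3 - <<'E'
from h import *
plan(.608,.196,.05,170.6); s=observe(); print(s["tool_pos"],s["grip_width"])
c,im=shot("wrist","w20")
for d in silhouettes("pie1","wrist")[:2]: print(round(d["conf"],2),np.round(d["extent"]),im[d["pixels"]].mean(0))
E
```

```text
units in current tool axes [-0.04  0.1   3.64] units in target axes [-0.03  0.1   3.64] turn [-0.  -0.1  0.1]
[0.60600084 0.19228805 0.19547907] 0.040372290341541106
0.96 [  0. 115.  49. 166.] [146.30314961  89.59301181  22.5113189 ]
0.88 [277. 249. 368. 352.] [99.74891599 57.48102981 17.00284553]
```

Emit:
{"op": "servo_tool", "data": {"plan": [[0, -0.04, 0.1, 0.5, 0, 0, 0], [0, 0, 0, 0.8, 0, 0, 0], [0, 0, 0, 0.8, 0, 0, 0], [0, 0, 0, 0.8, 0, 0, 0], [0, 0, 0, 0.4, 0, 0, 0]]}}

```text
clock: 51.9
tool_pos: [0.608, 0.1922, 0.0613]
tcp_rot: [-3.14, -0.003, 2.976]
force: [0.6, -0.1, -0.5]
grip_width: 0.0407
grasp_force: 30.5
```

Emit:
{"op": "servo_tool", "data": {"plan": [[0, 0, 0, 0.3, 0, 0, 0], [0, 0, 0, 0.2, 0, 0, 0], [0, 0, 0, 0.1, 0, 0, 0], [0, 0, 0, 0, 0, 0, 0], [0, 0, 0, 0, 0, 0, 0]]}}

```text
clock: 52.52
tool_pos: [0.6092, 0.1937, 0.0404]
tcp_rot: [3.141, 0.0, 2.978]
force: [-1.0, 0.5, -0.2]
grip_width: 0.0401
grasp_force: 34.4
```

Emit:
{"op": "servo_tool", "data": {"plan": [[0, 0, 0.05, 0.07, 0, 0, 0], [0, 0, 0, 0, 0, 0, 0], [0, 0, 0, 0, 0, 0, 0], [0.75, 0, 0, 0, 0, 0, 0], [0.75, 0, 0, 0, 0, 0, 0]]}}

```text
clock: 53.15
tool_pos: [0.6095, 0.1955, 0.0374]
tcp_rot: [3.141, 0.0, 2.977]
force: [-0.7, 0.7, -0.6]
grip_width: 0.0638
grasp_force: 0.0
```

Emit:
{"op": "servo_tool", "data": {"plan": [[0.75, 0, 0, 0, 0, 0, 0], [0.75, 0, 0, -0.4, 0, 0, 0], [0.75, 0, 0, -1, 0, 0, 0], [0.75, 0, 0, -1, 0, 0, 0], [0.75, 0, 0, -1, 0, 0, 0]]}}

```text
clock: 53.78
tool_pos: [0.6095, 0.1952, 0.1758]
tcp_rot: [3.141, 0.001, 2.977]
force: [1.0, 1.8, 0.3]
grip_width: 0.0641
grasp_force: 0.0
```

```bash
python3 - <<'E'
from h import *
c,im=shot("wrist","w21"); print(observe()["tool_pos"])
for d in silhouettes("pie1","wrist")[:3]: e=d["extent"]; print("pie",round(d["conf"],2),np.round(e),px2w(c,(e[1]+e[3])/2,(e[0]+e[2])/2,.043)[:2],potc(c,e,.045,.021))
for d in silhouettes("pot4","wrist")[:3]: e=d["extent"]; print("pot",round(d["conf"],2),np.round(e),px2w(c,(e[1]+e[3])/2,(e[0]+e[2])/2,.034)[:2],potc(c,e,.036,.032))
plan(.466,-.138,.15,170.6)
E
```

```text
[0.61210888 0.19523169 0.18127023]
pie 0.78 [  0. 113.  25. 162.] [ 0.49910367 -0.02757551] [ 0.4962 -0.0304]
pie 0.74 [296. 196. 345. 253.] [0.60635183 0.19493475] [0.6099 0.1943]
pot 0.91 [282.  84. 358. 169.] [0.52989403 0.20732753] [0.5305 0.2072]
pot 0.75 [282. 182. 357. 259.] [0.60487021 0.19450133] [0.607  0.1941]
pot 0.59 [241.   0. 331.  65.] [0.46151956 0.19384659] [0.4513 0.195 ]
units in current tool axes [ 2.21 -8.82  0.63] units in target axes [ 2.21 -8.82  0.67] turn [ 0.2  0.2 -0. ]
```

Emit:
{"op": "servo_tool", "data": {"plan": [[0.75, 0.25, -1, 0, 0, 0, 0], [0.75, 0.25, -1, 0, 0, 0, 0], [0.75, 0.25, -1, 0, 0, 0, 0], [0.75, 0.25, -1, 0, 0, 0, 0], [0.75, 0.25, -1, 0, 0, 0, 0]]}}

```text
clock: 54.55
tool_pos: [0.5262, 0.0052, 0.1729]
tcp_rot: [-3.141, -0.001, 2.977]
force: [0.6, 0.5, 0.0]
grip_width: 0.0639
grasp_force: 0.0
```

Emit:
{"op": "servo_tool", "data": {"plan": [[0.75, 0.25, -1, 0.2, 0, 0, 0], [0.75, 0.25, -1, 0.3, 0, 0, 0], [0.75, 0.25, -1, 0.5, 0, 0, 0], [0.75, 0.2, -0.8, 0.3, 0, 0, 0], [0.75, 0, 0, 0, 0, 0, 0]]}}

```text
clock: 55.18
tool_pos: [0.4627, -0.1396, 0.1205]
tcp_rot: [-3.141, -0.002, 2.972]
force: [0.0, 0.0, 0.4]
grip_width: 0.0641
grasp_force: 0.0
```

```bash
python3 pies.py
```

```text
[ 0.46273469 -0.13960814  0.12050776]
0.91 [156.  44. 233. 120.] rgb [  8. 136. 122.] ctr(top z.042) [ 0.347  -0.1958] edge [ 0.3465 -0.1989]
0.81 [291. 212. 348. 275.] rgb [112.  64.  17.] ctr(top z.042) [ 0.4583 -0.1402] edge [ 0.461  -0.1408]
0.68 [399. 229. 466. 301.] rgb [113.  65.  18.] ctr(top z.042) [ 0.4867 -0.0657] edge [ 0.4946 -0.0638]
0.66 [351.  13. 421.  90.] rgb [217. 202.   3.] ctr(top z.042) [ 0.35   -0.0825] edge [ 0.3495 -0.0811]
mustard [ 0.5575 -0.1512]
```

Emit:
{"op": "servo_tool", "data": {"plan": [[0.75, 0, 0, 0.5, 0, 0, 0], [0.75, 0, 0, 0.7, 0, 0, 0], [0.75, 0, 0, 0.7, 0, 0, 0], [0.75, 0, 0, 0.3, 0, 0, 0], [0.75, 0, 0, 0, 0, 0, 0]]}}

```text
clock: 55.95
tool_pos: [0.465, -0.1369, 0.0331]
tcp_rot: [-3.142, -0.001, 2.978]
force: [0.4, -0.3, 0.6]
grip_width: 0.0641
grasp_force: 0.0
```

Emit:
{"op": "servo_tool", "data": {"plan": [[0, 0, 0, 0, 0, 0, 0], [0, 0, 0, 0, 0, 0, 0], [0, 0, 0, 0, 0, 0, 0], [0, 0, 0, 0, 0, 0, 0], [0, 0, 0, 0, 0, 0, 0]]}}

```text
clock: 56.58
tool_pos: [0.4658, -0.1375, 0.0344]
tcp_rot: [3.141, 0.002, 2.977]
force: [-0.9, -0.7, 5.4]
grip_width: 0.0401
grasp_force: 29.6
```

Emit:
{"op": "servo_tool", "data": {"plan": [[0, 0, 0, -0.1, 0, 0, 0], [0, 0, 0, -0.5, 0, 0, 0], [0, 0, 0, -1, 0, 0, 0], [0, 0, 0, -1, 0, 0, 0], [0, 0, 0, -1, 0, 0, 0]]}}

```text
clock: 57.2
tool_pos: [0.4648, -0.1375, 0.1789]
tcp_rot: [3.141, 0.0, 2.977]
force: [0.4, 0.2, -0.2]
grip_width: 0.0402
grasp_force: 30.5
```

```bash
python3 - <<'E'
from h import *
plan(.5325,.206,.19,170.6); s=observe(); print(s["tool_pos"],s["grip_width"])
c,im=shot("wrist","w23")
for d in silhouettes("pie1","wrist")[:4]: print(round(d["conf"],2),np.round(d["extent"]),im[d["pixels"]].mean(0))
E
```

```text
units in current tool axes [-0.26  8.75 -0.28] units in target axes [-0.27  8.75 -0.28] turn [ 0.  0. -0.]
[ 0.46477802 -0.13745582  0.17890983] 0.04019133913918021
0.93 [385. 216. 437. 268.] [117.59047619  68.43609023  20.2085213 ]
0.88 [276. 243. 369. 345.] [92.40002764 52.19289761 13.85546497]
0.84 [187.  60. 247. 118.] [  5.71401003 138.58124276 124.50289464]
0.71 [344.  34. 398.  97.] [218.307545   204.50631942   2.42512447]
```

Emit:
{"op": "servo_tool", "data": {"plan": [[0, 0, 1, -0.3, 0, 0, 0], [0, 0, 1, 0, 0, 0, 0], [0, 0, 1, 0, 0, 0, 0], [0, 0, 1, 0, 0, 0, 0], [0, 0, 1, 0, 0, 0, 0]]}}

```text
clock: 57.92
tool_pos: [0.4974, 0.0613, 0.189]
tcp_rot: [3.141, -0.0, 2.977]
force: [0.7, 0.1, 0.0]
grip_width: 0.0403
grasp_force: 30.5
```

Emit:
{"op": "servo_tool", "data": {"plan": [[0, 0, 1, 0, 0, 0, 0], [0, 0, 1, 0, 0, 0, 0], [0, 0, 1, 0, 0, 0, 0], [0, -0.3, 0.75, 0, 0, 0, 0], [0, 0, 0, 0, 0, 0, 0]]}}

```text
clock: 58.55
tool_pos: [0.5341, 0.2086, 0.1884]
tcp_rot: [-3.141, -0.0, 2.981]
force: [-0.1, -0.1, -1.2]
grip_width: 0.04
grasp_force: 30.5
```

```bash
python3 - <<'E'
from h import *
plan(.536,.206,.039,170.6); s=observe(); print(s["tool_pos"],s["grip_width"])
c,im=shot("wrist","w24")
for d in silhouettes("pie1","wrist")[:4]: print(round(d["conf"],2),np.round(d["extent"]),im[d["pixels"]].mean(0))
E
```

```text
units in current tool axes [-0.06 -0.05  3.73] units in target axes [-0.06 -0.06  3.73] turn [-0.  -0.   0.2]
[0.53408168 0.20855173 0.18838731] 0.04003209201157595
0.9 [  0. 196.  54. 251.] [156.81171171  95.13648649  22.83288288]
0.61 [279. 244. 367. 344.] [99.12810655 56.97597144 16.55361801]
```

Emit:
{"op": "servo_tool", "data": {"plan": [[0, -0.05, -0.05, 0.5, 0, 0, 0], [0, 0, 0, 0.8, 0, 0, 0], [0, 0, 0, 0.8, 0, 0, 0], [0, 0, 0, 0.7, 0, 0, 0], [0, 0, 0, 0.4, 0, 0, 0]]}}

```text
clock: 59.28
tool_pos: [0.5345, 0.2021, 0.0591]
tcp_rot: [-3.14, -0.002, 2.976]
force: [-0.5, 1.0, -0.8]
grip_width: 0.0399
grasp_force: 30.5
```

Emit:
{"op": "servo_tool", "data": {"plan": [[0, 0, 0, 0.3, 0, 0, 0], [0, 0, 0, 0.2, 0, 0, 0], [0, 0, 0, 0, 0, 0, 0], [0, 0, 0, 0, 0, 0, 0], [0, 0, 0, 0, 0, 0, 0]]}}

```text
clock: 59.9
tool_pos: [0.5361, 0.2038, 0.0419]
tcp_rot: [3.141, 0.001, 2.978]
force: [-0.2, -0.3, 0.1]
grip_width: 0.0402
grasp_force: 30.5
```

Emit:
{"op": "servo_tool", "data": {"plan": [[0, 0, 0.05, 0.09, 0, 0, 0], [0, 0, 0, 0, 0, 0, 0], [0, 0, 0, 0, 0, 0, 0], [0.75, 0, 0, 0, 0, 0, 0], [0.75, 0, 0, 0, 0, 0, 0]]}}

```text
clock: 60.52
tool_pos: [0.536, 0.2056, 0.0377]
tcp_rot: [3.142, 0.0, 2.977]
force: [-0.4, 0.4, 0.5]
grip_width: 0.064
grasp_force: 0.0
```

Emit:
{"op": "servo_tool", "data": {"plan": [[0.75, 0, 0, 0, 0, 0, 0], [0.75, 0, 0, -0.4, 0, 0, 0], [0.75, 0, 0, -1, 0, 0, 0], [0.75, 0, 0, -1, 0, 0, 0], [0.75, 0, 0, -1, 0, 0, 0]]}}

```text
clock: 61.15
tool_pos: [0.5361, 0.2053, 0.176]
tcp_rot: [3.141, 0.001, 2.977]
force: [-0.1, 1.1, 0.7]
grip_width: 0.0639
grasp_force: 0.0
```

```bash
python3 - <<'E'
from h import *
c,im=shot("wrist","w25"); print(observe()["tool_pos"])
for d in silhouettes("pie1","wrist")[:4]: e=d["extent"]; print("pie",round(d["conf"],2),np.round(e),px2w(c,(e[1]+e[3])/2,(e[0]+e[2])/2,.043)[:2],potc(c,e,.045,.021))
for d in silhouettes("pot4","wrist")[:3]: e=d["extent"]; print("pot",round(d["conf"],2),np.round(e),px2w(c,(e[1]+e[3])/2,(e[0]+e[2])/2,.034)[:2],potc(c,e,.036,.032))
plan(.494,-.063,.15,170.6)
E
```

```text
[0.53870226 0.20545484 0.18093222]
pie 0.63 [  0. 197.  48. 252.] [ 0.49250784 -0.03808802] [ 0.4942 -0.0429]
pie 0.56 [302. 273. 344. 327.] [0.60208804 0.19574202] [0.607  0.1949]
pie 0.55 [298. 197. 346. 248.] [0.53156172 0.20649463] [0.5319 0.2064]
pot 0.86 [251.  74. 333. 161.] [0.44629905 0.19677478] [0.4472 0.1959]
pot 0.7 [288. 263. 357. 335.] [0.6055351  0.19445897] [0.61   0.1937]
pot 0.69 [286. 180. 357. 253.] [0.52862901 0.20642736] [0.5289 0.2063]
units in current tool axes [-0.03 -6.81  0.64] units in target axes [-0.03 -6.81  0.67] turn [ 0.2  0.2 -0. ]
```

Emit:
{"op": "servo_tool", "data": {"plan": [[0.75, 0, -1, 0, 0, 0, 0], [0.75, 0, -1, 0, 0, 0, 0], [0.75, 0, -1, 0, 0, 0, 0], [0.75, 0, -1, 0, 0, 0, 0], [0.75, 0, -1, 0, 0, 0, 0]]}}

```text
clock: 61.92
tool_pos: [0.5024, 0.0071, 0.1734]
tcp_rot: [-3.141, -0.001, 2.977]
force: [0.4, 0.1, -0.3]
grip_width: 0.0641
grasp_force: 0.0
```

Emit:
{"op": "servo_tool", "data": {"plan": [[0.75, 0, -1, 0.4, 0, 0, 0], [0.75, 0, -0.8, 0.5, 0, 0, 0], [0.75, 0, 0, 0.4, 0, 0, 0], [0.75, 0, 0, 0, 0, 0, 0], [0.75, 0, 0, 0, 0, 0, 0]]}}

```text
clock: 62.55
tool_pos: [0.4919, -0.0618, 0.1219]
tcp_rot: [3.142, -0.0, 2.979]
force: [0.5, -0.5, -0.2]
grip_width: 0.0642
grasp_force: 0.0
```

```bash
python3 pies.py; python3 -c "
from h import *
plan(.495,-.0635,.0325,170.6)"
```

```text
[ 0.49190837 -0.06184467  0.12187551]
0.78 [ 23.  13. 113.  97.] rgb [  5. 134. 121.] ctr(top z.042) [ 0.3505 -0.188 ] edge [ 0.351  -0.1945]
0.76 [224.   1. 292.  67.] rgb [210. 193.   1.] ctr(top z.042) [ 0.3581 -0.0765] edge [ 0.3536 -0.077 ]
0.56 [290. 212. 349. 281.] rgb [114.  66.  18.] ctr(top z.042) [ 0.4902 -0.063 ] edge [ 0.4958 -0.064 ]
mustard [ 0.5666 -0.1285]
units in current tool axes [-0.08 -0.03  2.24] units in target axes [-0.08 -0.02  2.24] turn [0.  0.  0.1]
```

Emit:
{"op": "servo_tool", "data": {"plan": [[0.75, 0, -0.03, 0.5, 0, 0, 0], [0.75, 0, 0, 0.7, 0, 0, 0], [0.75, 0, 0, 0.7, 0, 0, 0], [0.75, 0, 0, 0.34, 0, 0, 0], [0.75, 0, 0, 0, 0, 0, 0]]}}

```text
clock: 63.32
tool_pos: [0.4912, -0.0639, 0.0318]
tcp_rot: [-3.141, -0.001, 2.978]
force: [-0.0, -0.2, -0.2]
grip_width: 0.0642
grasp_force: 0.0
```

Emit:
{"op": "servo_tool", "data": {"plan": [[0, 0, 0, 0, 0, 0, 0], [0, 0, 0, 0, 0, 0, 0], [0, 0, 0, 0, 0, 0, 0], [0, 0, 0, 0, 0, 0, 0], [0, 0, 0, 0, 0, 0, 0]]}}

```text
clock: 63.95
tool_pos: [0.4921, -0.064, 0.0333]
tcp_rot: [3.141, 0.002, 2.977]
force: [-1.2, 0.4, 6.4]
grip_width: 0.0401
grasp_force: 29.7
```

Emit:
{"op": "servo_tool", "data": {"plan": [[0, 0, 0, -0.1, 0, 0, 0], [0, 0, 0, -0.5, 0, 0, 0], [0, 0, 0, -1, 0, 0, 0], [0, 0, 0, -1, 0, 0, 0], [0, 0, 0, -1, 0, 0, 0]]}}

```text
clock: 64.58
tool_pos: [0.4912, -0.064, 0.1777]
tcp_rot: [3.141, 0.0, 2.977]
force: [0.8, 1.9, -0.5]
grip_width: 0.0402
grasp_force: 30.5
```

```bash
python3 - <<'E'
from h import *
plan(.448,.197,.19,170.6); s=observe(); print(s["tool_pos"],s["grip_width"])
c,im=shot("wrist","w26")
for d in silhouettes("pie1","wrist")[:4]: print(round(d["conf"],2),np.round(d["extent"]),im[d["pixels"]].mean(0))
E
```

```text
units in current tool axes [ 2.13  6.26 -0.31] units in target axes [ 2.13  6.26 -0.31] turn [ 0.  0. -0.]
[ 0.49117496 -0.06399088  0.17771072] 0.04022165270325334
0.93 [245.  13. 302.  81.] [219.63076369 207.68731988   2.0943804 ]
0.9 [607. 198. 640. 247.] [143.76775568  97.83309659  45.5859375 ]
0.83 [276. 249. 369. 354.] [95.3208945  53.91960488 14.61188092]
0.82 [ 85.  36. 157. 100.] [  8.20699344 132.92912894 119.74960974]
```

Emit:
{"op": "servo_tool", "data": {"plan": [[0, 0.3, 1, -0.3, 0, 0, 0], [0, 0.3, 1, 0, 0, 0, 0], [0, 0.4, 1, 0, 0, 0, 0], [0, 0.4, 1, 0, 0, 0, 0], [0, 0.4, 1, 0, 0, 0, 0]]}}

```text
clock: 65.3
tool_pos: [0.4522, 0.1465, 0.1878]
tcp_rot: [3.141, -0.0, 2.978]
force: [0.8, -0.3, -0.3]
grip_width: 0.0398
grasp_force: 30.6
```

Emit:
{"op": "servo_tool", "data": {"plan": [[0, 0.35, 1, 0, 0, 0, 0], [0, 0, 0.25, 0, 0, 0, 0], [0, 0, 0, 0, 0, 0, 0], [0, 0, 0, 0, 0, 0, 0], [0, 0, 0, 0, 0, 0, 0]]}}

```text
clock: 65.92
tool_pos: [0.4476, 0.1954, 0.1881]
tcp_rot: [3.142, -0.0, 2.975]
force: [-0.3, -0.3, -0.7]
grip_width: 0.0401
grasp_force: 30.6
```

```bash
python3 - <<'E'
from h import *
plan(.4478,.197,.0385,170.6); s=observe(); print(s["tool_pos"],s["grip_width"])
E
```

```text
units in current tool axes [0.   0.04 3.74] units in target axes [0.   0.04 3.74] turn [ 0.  -0.  -0.1]
[0.44763175 0.19540788 0.1881399 ] 0.040146946707941576
```

Emit:
{"op": "servo_tool", "data": {"plan": [[0, 0, 0.04, 0.5, 0, 0, 0], [0, 0, 0, 0.8, 0, 0, 0], [0, 0, 0, 0.8, 0, 0, 0], [0, 0, 0, 0.7, 0, 0, 0], [0, 0, 0, 0.4, 0, 0, 0]]}}

```text
clock: 66.55
tool_pos: [0.4474, 0.1974, 0.059]
tcp_rot: [-3.141, -0.001, 2.976]
force: [0.4, -0.3, -0.6]
grip_width: 0.0402
grasp_force: 30.6
```

Emit:
{"op": "servo_tool", "data": {"plan": [[0, 0, 0, 0.3, 0, 0, 0], [0, 0, 0, 0.2, 0, 0, 0], [0, 0, 0, 0, 0, 0, 0], [0, 0, 0, 0, 0, 0, 0], [0, 0, 0, 0, 0, 0, 0]]}}

```text
clock: 67.18
tool_pos: [0.4479, 0.1986, 0.0406]
tcp_rot: [3.141, 0.001, 2.978]
force: [-0.4, -0.3, -1.3]
grip_width: 0.0399
grasp_force: 30.6
```

Emit:
{"op": "servo_tool", "data": {"plan": [[0, 0, -0.03, 0.08, 0, 0, 0], [0, 0, 0, 0, 0, 0, 0], [0, 0, 0, 0, 0, 0, 0], [0.75, 0, 0, 0, 0, 0, 0], [0.75, 0, 0, 0, 0, 0, 0]]}}

```text
clock: 67.8
tool_pos: [0.4476, 0.1972, 0.037]
tcp_rot: [3.141, 0.0, 2.977]
force: [0.3, -0.2, 0.2]
grip_width: 0.0641
grasp_force: 0.0
```

Emit:
{"op": "servo_tool", "data": {"plan": [[0.75, 0, 0, 0, 0, 0, 0], [0.75, 0, 0, -0.4, 0, 0, 0], [0.75, 0, 0, -1, 0, 0, 0], [0.75, 0, 0, -1, 0, 0, 0], [0.75, 0, 0, -1, 0, 0, 0]]}}

```text
clock: 68.42
tool_pos: [0.4475, 0.1967, 0.175]
tcp_rot: [3.141, 0.0, 2.977]
force: [1.2, 1.0, 0.3]
grip_width: 0.0641
grasp_force: 0.0
```

Emit:
{"op": "servo_tool", "data": {"plan": [[0, 0, 0, -1, 0, 0, 0], [0, 0, 0, -1, 0, 0, 0], [0, -1, 0, -1, 0, 0, 0], [0, -1, 0, -1, 0, 0, 0], [0, 0, 0, 0, 0, 0, 0]]}}

```text
clock: 69.05
tool_pos: [0.5295, 0.1824, 0.3364]
tcp_rot: [3.14, 0.006, 2.974]
force: [-0.0, 0.3, -0.1]
grip_width: -0.0001
grasp_force: 0.0
```

```bash
python3 - <<'E'
from h import *
c,im=shot("wrist","w27"); print(observe()["tool_pos"])
for d in silhouettes("pie1","wrist")[:5]: e=d["extent"]; print("pie",round(d["conf"],2),np.round(e),px2w(c,(e[1]+e[3])/2,(e[0]+e[2])/2,.043)[:2],im[d["pixels"]].mean(0))
for d in silhouettes("pot4","wrist")[:4]: e=d["extent"]; print("pot",round(d["conf"],2),np.round(e),px2w(c,(e[1]+e[3])/2,(e[0]+e[2])/2,.034)[:2])
a=im[150:430,180:500,::-1]; s=get_image("side")[:,:,::-1]
cv2.imwrite("pics/m3.png",np.hstack([cv2.resize(a,(480,420)),cv2.resize(s[170:240,210:320],(320,420))]))
E
```

```text
[0.52739632 0.18273577 0.33429477]
pie 0.95 [327. 178. 354. 210.] [0.5341899  0.20626221] [177.63411765 113.37058824  37.58823529]
pie 0.81 [329. 228. 355. 264.] [0.60374832 0.19807667] [194.06205251 122.34009547  36.07756563]
pie 0.8 [304. 108. 340. 147.] [0.44997072 0.19701826] [219.91390041 153.68360996  56.96887967]
pie 0.76 [ 66.  60. 112.  98.] [ 0.35218114 -0.06069605] [185.19138418 166.98234463   2.79378531]
pie 0.7 [  0.  78.  15. 114.] [ 0.35415221 -0.16204122] [ 3.05870021 56.45283019 51.04821803]
pot 0.97 [317. 165. 366. 212.] [0.52862456 0.20857856]
pot 0.92 [  2. 238.  22. 278.] [ 0.5467779  -0.25423109]
pot 0.77 [299.  97. 349. 152.] [0.4464923  0.19981032]
pot 0.64 [315. 216. 364. 270.] [0.60183812 0.19543761]
```

View pics/m3.png

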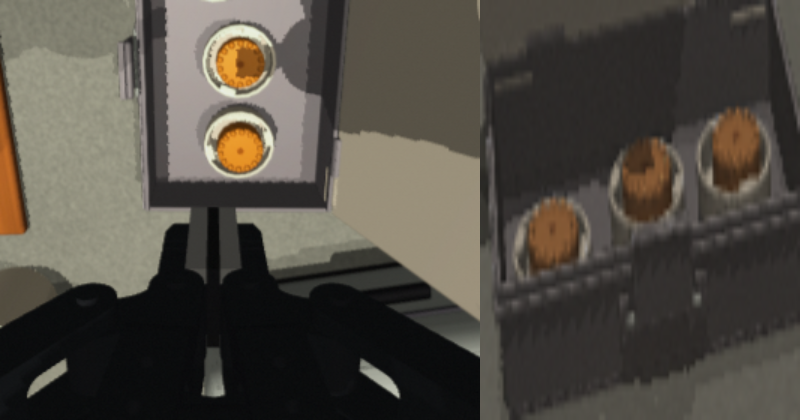

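The picture shows the pies upright in all three pots; in the wrist crop two are at (240,62) and (240,150), and the side crop shows all three. Now the lid: go behind it and push it over.

Emit:
{"op": "servo_tool", "data": {"plan": [[0, 0, 1, 0, 0, 0, 0], [0, 0, 1, 0, 0, 0, 0], [0, 0, 1, 0, 0, 0, 0], [0, 0, 1, 0, 0, 0, 0], [0, 0, 1, 0, 0, 0, 0]]}}

```text
clock: 69.88
tool_pos: [0.5577, 0.3829, 0.3321]
tcp_rot: [-3.141, -0.002, 2.978]
force: [0.1, -0.1, -0.1]
grip_width: 0.0001
grasp_force: 0.0
```

Emit:
{"op": "servo_tool", "data": {"plan": [[0, 0, 0.4, 0, 0, 0, 0], [0, 0, 0, 1, 0, 0, 0], [0, 0, 0, 1, 0, 0, 0], [0, 0, 0, 1, 0, 0, 0], [0, 0, 0, 0.5, 0, 0, 0]]}}

```text
clock: 70.5
tool_pos: [0.5603, 0.396, 0.1908]
tcp_rot: [-3.139, -0.002, 2.977]
force: [-0.3, 0.5, -0.2]
grip_width: 0.0
grasp_force: 0.0
```

Emit:
{"op": "servo_tool", "data": {"plan": [[0, 0, -0.5, 0, 0, 0, 0], [0, 0, -0.5, 0, 0, 0, 0], [0, 0, -0.5, 0, 0, 0, 0], [0, 0, -0.3, 0, 0, 0, 0], [0, 0, -0.3, 0, 0, 0, 0]]}}

```text
clock: 71.12
tool_pos: [0.5482, 0.3135, 0.1938]
tcp_rot: [3.14, 0.001, 2.977]
force: [-0.1, 1.7, 1.2]
grip_width: 0.0001
grasp_force: 0.9
```

```bash
python3 - <<'E'
from h import *
s=observe(); print(s["tool_pos"],tobox(s["tool_pos"]),np.degrees(s["tcp_rot"]),s["force"])
for n in ["top","side"]:
    c,im=shot(n,"l1"+n)
    print(n,[(round(d["conf"],2),np.round(d["pixel"])) for d in spot_point("lid_press",n)])
E
```

```text
[0.54817427 0.31351847 0.19383761] (np.float64(0.10785983621424476), np.float64(4.2616464808589885e-05)) [1.79931811e+02 4.82298917e-02 1.70579891e+02] [-0.11622926  1.68588439  1.23216027]
top [(0.77, array([224., 156.]))]
side [(0.63, array([118., 255.]))]
```

Emit:
{"op": "servo_tool", "data": {"plan": [[0, 0, -0.3, 0, 0, 0, 0], [0, 0, -0.3, 0, 0, 0, 0], [0, 0, -0.3, 0, 0, 0, 0], [0, 0, -0.3, 0, 0, 0, 0], [0, 0, -0.3, 0, 0, 0, 0]]}}

```text
clock: 71.95
tool_pos: [0.5379, 0.2541, 0.1929]
tcp_rot: [3.142, -0.0, 2.977]
force: [0.0, 0.6, -0.1]
grip_width: 0.0002
grasp_force: 0.2
```

Emit:
{"op": "servo_tool", "data": {"plan": [[0, 0, -0.2, 0, 0, 0, 0], [0, 0, -0.2, 0, 0, 0, 0], [0, 0, 0, -0.4, 0, 0, 0], [0, 0, 0, -0.4, 0, 0, 0], [0, 0, 0, 0, 0, 0, 0]]}}

```text
clock: 72.58
tool_pos: [0.5366, 0.24, 0.2268]
tcp_rot: [3.139, 0.002, 2.978]
force: [-0.9, -0.1, -0.6]
grip_width: 0.0
grasp_force: 0.0
```

Emit:
{"op": "servo_tool", "data": {"plan": [[0, 0, 0, 0, 0, 0, 0], [0, 0, 0, 0, 0, 0, 0], [0, 0, 0, 0, 0, 0, 0], [0, 0, 0, 0, 0, 0, 0], [0, 0, 0, 0, 0, 0, 0]]}}

```text
clock: 73.2
tool_pos: [0.5355, 0.2393, 0.2248]
tcp_rot: [-3.141, -0.0, 2.977]
force: [0.5, -0.0, -0.9]
grip_width: 0.0001
grasp_force: 0.0
```

```bash
cat > lid.py <<'E'
from h import *
import sys
s=observe(); print(s["tool_pos"],tobox(s["tool_pos"]),s["force"])
def pt(a,r=.148,h=.010): 
    v=.083-r*np.cos(a)+h*np.sin(a); return np.r_[box(v,0),.065+r*np.sin(a)+h*np.cos(a)]
for n in ["top","side"]:
    c,im=shot(n,sys.argv[1]+n)
    for d in spot_point("lid_press",n)[:1]:
        e=[np.hypot(*(np.array(w2px(c,pt(a)))-d["pixel"])) for a in np.arange(0,1.96,.01)]
        print(n,round(d["conf"],2),np.round(d["pixel"]),"angle",np.argmin(e)*.01,"err px",min(e),"at0",np.round(w2px(c,pt(0))))
E
python3 lid.py l2
```

```text
[0.53548717 0.23926752 0.22477768] (np.float64(0.03253378076463619), np.float64(0.00043224655763487296)) [ 0.46766392 -0.02585132 -0.92685865]
top 0.86 [240. 213.] angle 0.66 err px 0.16695228113801605 at0 [249. 234.]
side 0.63 [161. 262.] angle 0.64 err px 1.1748765648726966 at0 [201. 269.]
```

Emit:
{"op": "servo_tool", "data": {"plan": [[0, 0, -0.8, 0, 0, 0, 0], [0, 0, -0.8, 0, 0, 0, 0], [0, 0, -0.8, 0, 0, 0, 0], [0, 0, 0, 0, 0, 0, 0], [0, 0, 0, 0, 0, 0, 0]]}}

```text
clock: 74.03
tool_pos: [0.52, 0.1454, 0.225]
tcp_rot: [3.141, 0.0, 2.978]
force: [0.5, 0.9, 0.4]
grip_width: -0.0002
grasp_force: 0.0
```

Emit:
{"op": "servo_tool", "data": {"plan": [[0, 0, 0, 0.5, 0, 0, 0], [0, 0, 0, 0.7, 0, 0, 0], [0, 0, 0, 0.7, 0, 0, 0], [0, 0, 0, 0.5, 0, 0, 0], [0, 0, 0, 0, 0, 0, 0]]}}

```text
clock: 74.65
tool_pos: [0.5192, 0.1449, 0.1277]
tcp_rot: [-3.14, -0.002, 2.978]
force: [0.0, 0.5, 0.8]
grip_width: -0.0001
grasp_force: 0.0
```

```bash
python3 lid.py l3
```

```text
[0.51915236 0.14492514 0.12767581] (np.float64(-0.06320968301084531), np.float64(0.0011391498574766217)) [0.03918254 0.46684953 0.81367973]
top 0.58 [247. 232.] angle 0.15 err px 0.27581401405718 at0 [249. 234.]
side 0.65 [197. 271.] angle 0.06 err px 2.573571750816387 at0 [201. 269.]
```

Lid is lying on the catch. Press down gradually.

Emit:
{"op": "servo_tool", "data": {"plan": [[0, 0, 0, 0.5, 0, 0, 0], [0, 0, 0, 0.4, 0, 0, 0], [0, 0, 0, 0.15, 0, 0, 0], [0, 0, 0, 0.1, 0, 0, 0], [0, 0, 0, 0, 0, 0, 0]]}}

```text
clock: 75.47
tool_pos: [0.5199, 0.1444, 0.0828]
tcp_rot: [-3.141, -0.0, 2.977]
force: [-0.1, 0.3, -0.3]
grip_width: 0.0001
grasp_force: 0.0
```

Emit:
{"op": "servo_tool", "data": {"plan": [[0, 0, 0, 0.1, 0, 0, 0], [0, 0, 0, 0.1, 0, 0, 0], [0, 0, 0, 0, 0, 0, 0], [0, 0, 0, 0, 0, 0, 0], [0, 0, 0, 0, 0, 0, 0]]}}

```text
clock: 76.1
tool_pos: [0.5199, 0.1447, 0.075]
tcp_rot: [3.141, 0.0, 2.978]
force: [0.7, 0.0, -0.4]
grip_width: 0.0003
grasp_force: 0.0
```

Emit:
{"op": "servo_tool", "data": {"plan": [[0, 0, 0, 0.1, 0, 0, 0], [0, 0, 0, 0.05, 0, 0, 0], [0, 0, 0, 0, 0, 0, 0], [0, 0, 0, 0, 0, 0, 0], [0, 0, 0, 0, 0, 0, 0]]}}

```text
clock: 76.72
tool_pos: [0.5205, 0.1447, 0.0729]
tcp_rot: [3.137, -0.0, 2.977]
force: [-16.6, -3.3, 53.6]
grip_width: 0.0003
grasp_force: 26.6
```

Emit:
{"op": "servo_tool", "data": {"plan": [[0, 0, 0, -0.3, 0, 0, 0], [0, 0, 0, -1, 0, 0, 0], [0, 0, 0, -1, 0, 0, 0], [0, 0, 0, -1, 0, 0, 0], [0, 0, 0, -1, 0, 0, 0]]}}

```text
clock: 77.35
tool_pos: [0.5197, 0.1446, 0.2421]
tcp_rot: [-3.142, -0.0, 2.977]
force: [0.5, 0.5, 0.2]
grip_width: 0.0001
grasp_force: 0.0
```

Emit:
{"op": "servo_tool", "data": {"plan": [[0, 1, 0, -1, 0, 0, 0], [0, 1, 0, 0, 0, 0, 0], [0, 0, 0, 0, 0, 0, 0], [0, 0, 0, 0, 0, 0, 0], [0, 0, 0, 0, 0, 0, 0]]}}

```text
clock: 77.97
tool_pos: [0.4417, 0.1571, 0.2808]
tcp_rot: [-3.141, 0.001, 2.976]
force: [0.6, 0.4, 0.1]
grip_width: -0.0005
grasp_force: 0.0
```

```bash
python3 lid.py l4; python3 - <<'E'
from h import *
a=cv2.imread("pics/l3side.png").astype(int);b=cv2.imread("pics/l4side.png").astype(int)
print("lid edge region change",np.abs(a-b).sum(2)[185:235,205:330].mean())
get_image("side")
for d in silhouettes("pot4","side")[:3]: print(round(d["conf"],2),np.round(d["extent"]))
for n in ["mustard","salt"]:
  for d in spot_in(n,"side")[:1]: print(n,np.round(d["extent"]))
s=cv2.imread("pics/l4side.png"); g=cv2.cvtColor(s,cv2.COLOR_BGR2GRAY)
for f in ["l3side","l4side"]:
  g=cv2.imread(f"pics/{f}.png",0); print(f,g[180:236:2,268].tolist(),g[180:236:2,235].tolist())
E
```

```text
[0.44173232 0.15714045 0.28082295] (np.float64(-0.06380309552376638), np.float64(0.07951468530971233)) [0.5751238  0.43193214 0.07410777]
top 0.8 [246. 238.] angle 0.0 err px 4.808764796510344 at0 [249. 234.]
side 0.89 [201. 271.] angle 0.0 err px 1.9049483104684162 at0 [201. 269.]
lid edge region change 41.30256
0.77 [352. 336. 389. 380.]
mustard [343. 270. 367. 298.]
salt [207. 245. 229. 279.]
l3side [24, 71, 84, 84, 83, 84, 84, 62, 63, 64, 65, 64, 64, 72, 63, 52, 47, 53, 52, 52, 51, 52, 47, 46, 46, 46, 47, 76] [83, 84, 83, 83, 84, 82, 83, 79, 144, 143, 144, 99, 143, 143, 144, 75, 46, 57, 55, 82, 43, 43, 42, 49, 51, 50, 50, 49]
l4side [143, 142, 143, 142, 142, 142, 144, 142, 142, 142, 123, 142, 142, 142, 89, 52, 49, 55, 53, 53, 53, 53, 48, 48, 47, 46, 49, 75] [83, 83, 83, 82, 82, 83, 83, 84, 83, 83, 83, 83, 85, 73, 143, 144, 111, 51, 56, 80, 46, 45, 43, 50, 49, 50, 49, 49]
```

The last tip height (73 mm under 54 N, against about 82 mm for an unclicked lid) and both camera angles of 0 say the lid clicked. The spare pot stands.

```bash
python3 -c "
from bench import r
print(r.hand_in())"
```

```text
the job is handed in; nothing more can be done
None
```

I handed the job in: all three pies stand upright in their own pots in the lunchbox, the lid is pressed shut past its catch, and the spare pot stands upright on the counter; the hand-in returned no verdict.

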